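# Put a medicine pack away in a tip-out bin with a child-safety catch

## Task

Put the flat medicine pack that stands on its edge behind the letter trays away in the tip-out bin of the small cabinet: reach in through the gap under the cabinet's top, press the sprung child-safety catch down and tip the bin right out towards you, put the pack in, then push the bin fully shut so that the catch springs up and hooks again. Leave the other things where they are.

Things in the scene. Friction and masses are not known exactly. Their poses are not given: they have to be found in the camera images.
- cabinet: Grey cabinet fixed to the desk, 220 mm wide (y), 150 deep (x), 193 high, open at the front, with one white tip-out bin. Origin: middle of its lower front edge, at desk height; x points into it, y to its left seen from the robot, z up. Its 12 mm side walls are vertical in front up to z = 118 mm and then slope back to the top. A notepad lies on the top.
- top_edge (a point): Middle of the lower front edge of the cabinet's top board (7 mm thick), in the cabinet's frame x = 36, z = 186 mm. Below it, down to the bin front's edge (z = 138 mm), is the gap to the catch, 196 mm wide. The board stands above the catch, so fingers get in only tilted some 30 to 50 degrees from vertical, pointing down and into the cabinet (+x).
- tip_bin (a joint): Tip-out angle of the bin, rad: 0 = shut, 0.73 = fully out towards the robot. Hinge: the line x = 8, z = 22 mm of the cabinet's frame. Its weight holds it shut near 0 and open at 0.73 (let go below about 0.4 it falls shut). While hooked it has play of about 0.04, then stops hard. No handle: draw it out by the lip of the catch or by its upper edge from behind.
- catch (a joint): Angle of the sprung catch, rad: 0 = up, 0.5 = pressed right down; it springs back. The arm runs from a pin inside the bin's front (x = 15, z = 128 mm in the shut cabinet's frame) 90 mm back to a nose behind a steel keeper (22 mm wide, front at x = 69 mm) that hangs from the top. Shutting the bin, the nose slides under the keeper by itself and snaps up.
- catch_pad (a point): Middle of the upper face of the catch's ribbed pad, 32 (x) by 28 mm (y), with a 12 mm high thumb lip along its front edge; in the shut cabinet's frame x = 42, y = 56, z = 124.5 mm. To free the bin press the pad's middle down 9 to 10 mm (4 to 9 N), then at that same height pull its lip (and so the bin) towards the robot; from bin angle 0.3 on the nose is past the keeper: let the catch rise.
- bin_edge (a point): Middle of the upper edge of the bin's front board (192 mm wide, 8 mm thick, 120 high), half-way through the 8 mm; in the shut cabinet's frame x = 4, z = 138 mm. Axes of the bin: shut those of the cabinet, z up along the board. Tipped right out the edge lies about 70 mm in front of the cabinet, 106 mm above the desk.
- bin_floor (a point): Middle of the bin's inner floor; axes of the bin, tipping with it. Front board's inner face at x = -32 mm, up to z = 114 mm; floor to x = +31 mm, then the back slopes up to x = 75, z = 66 mm; sides at y = -93 and 93 mm. The catch takes y = 42 to 70 mm above z = 70 mm. The pack goes in beside it, long side along y, e.g. let go at x = 25, y = -27, z = 55 mm: it slides to the floor.
- med_pack: The loose medicine pack, a white cardboard box 58 x 124 x 26 mm of about 40 g, standing on its long narrow edge on the desk behind the stack of letter trays. Origin: middle of one 58 x 124 mm face. Axes: x = the 58 mm (straight down at the start), y = the 124 mm, z = the 26 mm (both level).
- pack_center (a point): Centre of the medicine pack, 29 mm above the desk at the start; axes as the pack's. Grasp it from above across its 26 mm (along its z), fingers in the upper half of its 58 mm height.
- med_box_big: Bystander: bigger white carton 64 x 135 x 78 mm beside the trays at the front right, loose. Origin: middle of its underside.
- tape_roll: Bystander: roll of brown tape, 92 mm across and 48 high, lying flat at the right, loose. Origin: middle of its underside.
- stapler: Bystander: desk stapler 135 x 34 x 41 mm at the front left, loose. Origin: middle of its underside.

How it is judged:
On the way, in this order (a step that is already met when the one before it is completed fails the run):
1. the catch is pressed down while the bin is still shut (value of joint catch above 0.12 rad and value of joint tip_bin below 0.06 rad), for 0.05 s.
2. the bin is tipped right out (value of joint tip_bin above 0.62 rad), for 0.2 s.
3. the pack lies in the tipped-out bin and has been let go (x of pack_center in the frame of bin_floor between -0.04 and 0.07 m and y of pack_center in the frame of bin_floor between -0.09 and 0.09 m and z of pack_center in the frame of bin_floor between -0.005 and 0.085 m and value of joint tip_bin above 0.5 rad and contact force between the fingers and med_pack below 0.1 N and linear speed of med_pack below 0.05 m/s), for 0.2 s.
At the end, for the whole second after the job is handed in: The bin is shut (within 0.06 rad of its stop) with the catch sprung up (within 0.04 rad) and hooked, the pack lies at rest inside the bin, its centre between the bin's walls and less than 85 mm above the bin's floor (value of joint tip_bin below 0.06 rad and value of joint catch below 0.04 rad and x of pack_center in the frame of bin_floor between -0.04 and 0.07 m and y of pack_center in the frame of bin_floor between -0.09 and 0.09 m and z of pack_center in the frame of bin_floor between -0.005 and 0.085 m and linear speed of med_pack below 0.03 m/s); the robot touches nothing.
It fails at once if the bigger carton is pushed away (more than 25 mm) (distance of med_box_big from where it was at the start of the episode above 0.025 m).
It fails at once if the tape roll is pushed away (more than 25 mm) (distance of tape_roll from where it was at the start of the episode above 0.025 m).
It fails at once if the stapler is pushed away (more than 25 mm) (distance of stapler from where it was at the start of the episode above 0.025 m).
It also fails if it takes over 61 s, if anything falls off the work surface, if the arm or the gripper's body presses on something with over 40 N, if the wrist force passes 120 N, or if a joint passes its speed limit or range.

## Robot

A 7-joint arm with a two-finger parallel gripper is mounted at the origin on a cart in front of the work surface, level with it; the furniture and walls round the work are solid. World frame = base frame: x ahead of the robot, y to its left, z up, the work surface at z = 0. Lengths are in m, angles in rad, forces in N, time in s.
With the tool pointing down it reaches from about 0.4 to 0.9 m from the base axis. Payload 5.6 kg.
Tool frame: the origin (TCP) lies at the centre of the arm's flange, where the gripper is bolted on; the fingertips stand 190 mm ahead of it and the grasp point (between the pads) lies 171 mm ahead of it; z points along the fingers, x is the direction in which the jaws open and shut, and the axes are right-handed (so a half turn about z gives the same grasp; the last joint's range is limited). The gripper opens to 92 mm and grips with 3 to 60 N. Pads are 20 mm wide; open, the fingers measure 128 mm over their backs; the gripper's body (75 mm by 189 mm) begins 69 mm behind the grasp point.
Start: joints at [-1.252, 0.468, -0.012, 1.603, 0.006, 1.071, -0.056], TCP at [0.23, 0.608, 0.405] pointing down, gripper open.
Joint ranges: [-2.53, 2.53], [-0.31, 2.02], [-1.57, 1.55], [0.28, 2.44], [-1.29, 4.43], [0.15, 1.84], [-2.92, 2.92]. Speed limits (rad/s): [2.57, 2.57, 3.14, 3.14, 3.14, 3.14, 3.14].

## Interface

Orientations are given as a rotation vector (axis times angle).
In Python, from plant import bot gives the robot as it stands.
- The arm moves only by the tool apply_moves, never from a script. Its argument "steps" is a list of rows, each an object of numbers: "x", "y", "z": the shift along the tool's x, y, z in cm; "ax", "ay", "az": the turn, a rotation vector about the tool's x, y, z in rad; "hand": the opening, from 0 (shut) to 1 (fully open). In form: [{"x": .., "y": .., "z": .., "ax": .., "ay": .., "az": .., "hand": ..}, ...]. A call has 1 to 5 rows; each row shifts and turns the commanded pose from where the row before left it, along the tool's axes as they then stand; what a row does not reach is not made up. A row lasts 1/12 s, in which the tool goes at most 41.7 mm and 7.16 degrees, less where a joint would pass 70% of its speed; a pose out of reach is approached as far as the arm can. A call is refused whole if a number of a shift passes 4.17 or a number of a turn 0.125, either way. A call with a gripper value outside its range is refused whole. The fingers move at their own pace and stop on an object; "grip_force" is the grip in N (left out, the last holds). Time passes only in rows, so rows that do not move let the fingers close. It gives the time, the measured TCP pose, the force and the opening at its end, in the units of the state.
- bot.get_state(): the state, without advancing time (a new reading comes with each control period).
- bot.get_image(name): name is "scene" or "top" or "wrist"; returns the picture (384x512x3 uint8, red, green, blue); there is no depth.
- bot.camera_info(name): a dict with "fx", "fy", "cx", "cy" (pixels), "R" (3x3) and "t" (3): a world point X has camera coordinates R X + t; the wrist camera has in their place "hand_eye" (4x4, takes a point from camera to tool coordinates, whose origin is the TCP and whose axes are the tool frame's). Camera axes: x right, y down, z forward; pixel columns grow to the right and rows downward; lengths in m; the calibration is good to about 2 mm. A picture is of the moment at which its call begins: read the wrist's pose just before it. camera_info takes no time and is no camera call.
- bot.finish_job(): hands the job in, once; it reports no verdict.
The state is a dict: "time_s": time; "joints": joint angles; "qd": joint speeds; "joint_efforts": joint torques, N m; "tcp_pos": TCP position; "ee_rot": TCP orientation; "ft_force": force on the tool from outside, world axes, zero at the start; "wrist_torque": the same for the moment, N m; "width": finger opening in m.
Only numpy, scipy, OpenCV 4.12 (cv2) and the standard library are available. Lean on these libraries where they do the work, as an engineer would, in place of code of your own. Each camera call takes 0.05 s, during which the arm holds its last target. There are 200 camera calls.

## Working session

There is one attempt and no reset: what is moved stays moved. The work goes in short steps, Python scripts to look and compute and a tool call to move; the robot and the scene stay as the last step left them, time stands still between calls to the robot, and variables do not carry over. Pictures are saved under pics/ and viewed, about 8 in all and at most 12, crops included, and the job is handed in when it is done.

Besides the shell and the picture viewer there is one more tool, called as name(argument=value, ...) on one line, values as JSON. apply_moves: Moves the arm, as the interface text tells. Its arguments: {"type":"object","properties":{"steps":{"type":"array"},"grip_force":{"type":"number"}},"required":["steps"]}

```bash
mkdir -p pics; ls
python3 - <<'E'
from plant import bot
import cv2,numpy as np
np.set_printoptions(precision=4,suppress=True)
s=bot.get_state();print({k:np.round(v,3) for k,v in s.items()})
a=[]
for n in("scene","top"):
    im=bot.get_image(n)[:,:,::-1];cv2.imwrite(f"pics/{n}0.png",im);print(n,bot.camera_info(n))
w=bot.get_image("wrist")[:,:,::-1];cv2.imwrite("pics/wrist0.png",w);print(bot.camera_info("wrist"))
E
```

```text
pics
{'time_s': np.float64(0.0), 'joints': array([-1.252,  0.468, -0.012,  1.604,  0.006,  1.071, -0.056]), 'qd': array([ 0.001,  0.002, -0.002, -0.001, -0.001, -0.001,  0.001]), 'joint_efforts': array([ -0.   , -52.056,  -0.013, -24.375,  -0.057,   0.017,   0.   ]), 'tcp_pos': array([0.23 , 0.608, 0.404]), 'ee_rot': array([ 2.584,  1.785, -0.002]), 'ft_force': array([-0.022, -0.594, -0.083]), 'wrist_torque': array([0.026, 0.05 , 0.035]), 'width': np.float64(0.092)}
scene {'fx': 481.18601029717604, 'fy': 481.18601029717604, 'cx': 257.18242219385775, 'cy': 193.70526312654727, 'R': array([[ 0.2422, -0.9702,  0.0104],
       [-0.7167, -0.1861, -0.6721],
       [ 0.654 ,  0.1554, -0.7404]]), 't': array([-0.1117,  0.4356,  1.2487])}
top {'fx': 380.4016955280595, 'fy': 380.4016955280595, 'cx': 252.43291950824383, 'cy': 188.30189968004748, 'R': array([[-0.0114, -0.9995,  0.0282],
       [-0.99  ,  0.0073, -0.1405],
       [ 0.1403, -0.0295, -0.9897]]), 't': array([0.0142, 0.5038, 1.0689])}
{'fx': 302.93261270438893, 'fy': 302.93261270438893, 'cx': 258.546973941372, 'cy': 192.61234450425442, 'hand_eye': array([[ 1.    ,  0.0007, -0.0018, -0.0018],
       [-0.0002,  0.9561,  0.293 , -0.0827],
       [ 0.0019, -0.293 ,  0.9561,  0.0203],
       [ 0.    ,  0.    ,  0.    ,  1.    ]])}
```

View pics/scene0.png

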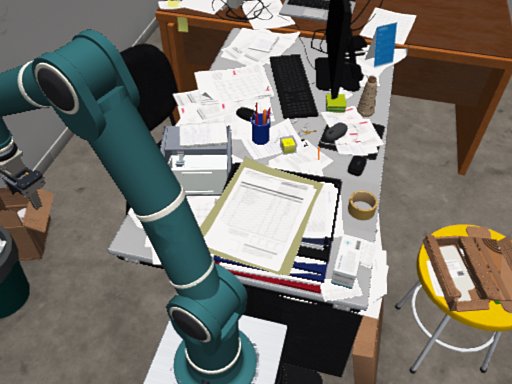

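View pics/top0.png

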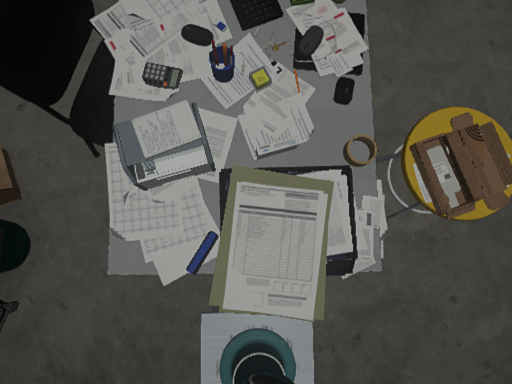

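The scene view shows the arm, the cabinet (190,165), the trays (265,220), the tape (362,205) and the carton (347,258). The top view shows the cabinet at (165,145), the stapler at (203,252) and the trays at (290,230). The pack isn't obvious yet, so I'll zoom in.

Run:
```python
import cv2
im=cv2.imread("pics/top0.png")
c=cv2.resize(im[90:210,100:300],None,fx=4,fy=4,interpolation=cv2.INTER_CUBIC);cv2.imwrite("pics/topz.png",c)
```

```text
(no output)
```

View pics/topz.png

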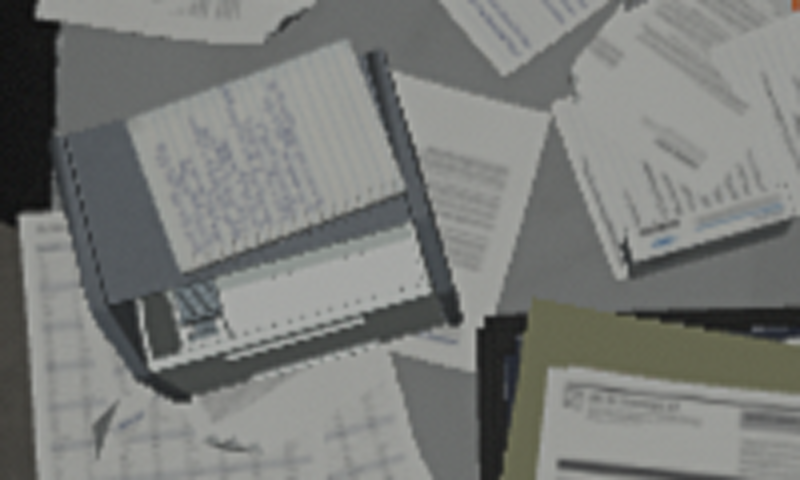

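The zoom shows the cabinet with the bin's upper edge running from crop (152,368) to (437,297) and the catch at (200,315). The pack's top face lies around crop (620–800,190–265), with its dark front side below it. Next I'll get rough poses and the height of the tray stack.

```bash
cat > h.py <<'E'
from plant import bot
import cv2,numpy as np
from scipy.spatial.transform import Rotation as Ro
np.set_printoptions(precision=4,suppress=True)
def cam(n,s=None):
    i=bot.camera_info(n)
    if n!="wrist": R,t=np.array(i["R"]),np.array(i["t"]); Rw,C=R.T,-R.T@t
    else:
        s=s or bot.get_state();T=np.eye(4);T[:3,:3]=Ro.from_rotvec(s["ee_rot"]).as_matrix();T[:3,3]=s["tcp_pos"]
        M=T@np.array(i["hand_eye"]);Rw,C=M[:3,:3],M[:3,3]
    return dict(R=Rw,C=C,f=i["fx"],c=np.array([i["cx"],i["cy"]]))
def ray(c,p):
    d=c["R"]@np.r_[(np.array(p)-c["c"])/c["f"],1];return d/np.linalg.norm(d)
def plane(c,p,z):
    d=ray(c,p);return c["C"]+d*(z-c["C"][2])/d[2]
def tri(c1,p1,c2,p2):
    d,e=ray(c1,p1),ray(c2,p2);s=np.linalg.lstsq(np.c_[d,-e],c2["C"]-c1["C"],rcond=None)[0]
    a,b=c1["C"]+s[0]*d,c2["C"]+s[1]*e;return (a+b)/2,np.linalg.norm(a-b)
def proj(c,X):
    v=c["R"].T@(np.array(X)-c["C"]);return c["f"]*v[:2]/v[2]+c["c"]
E
python3 - <<'E'
from h import *
t,s=cam("top"),cam("scene");print(t["C"],s["C"])
f=lambda x,y:(100+x/4,90+y/4)
L,Rr=plane(t,f(152,368),.138),plane(t,f(437,297),.138);print("edge",L,Rr,np.linalg.norm(L-Rr),np.degrees(np.arctan2(*(L-Rr)[[1,0]]))-90)
for p in[(622,262),(795,212),(612,235),(790,183)]:print("pack",plane(t,f(*p),.058))
print("folder back corners", tri(t,f(535,300),s,(243,162)),tri(t,(333,181),s,(323,178)))
print("tape",plane(t,(360,150),.048),"stapler",plane(t,(203,252),.04))
im=cv2.imread("pics/scene0.png");a=cv2.resize(im[110:290,130:390],None,fx=3,fy=3,interpolation=cv2.INTER_CUBIC);cv2.imwrite("pics/sz.png",a)
E
```

```text
[0.3491 0.0421 1.1283] [-0.4774 -0.2213  1.2184]
edge [0.5083 0.3116 0.138 ] [0.5545 0.1261 0.138 ] 0.19119054767718663 14.003142469544684
pack [0.596  0.0003 0.058 ]
pack [ 0.6325 -0.1258  0.058 ]
pack [0.616  0.0072 0.058 ]
pack [ 0.6542 -0.1228  0.058 ]
folder back corners (array([0.5384, 0.0629, 0.2003]), np.float64(0.005731284216901443)) (array([ 0.4924, -0.1796,  0.2382]), np.float64(0.005503846977020546))
tape [ 0.6134 -0.3073  0.048 ] stapler [0.3233 0.1508 0.04  ]
```

View pics/sz.png

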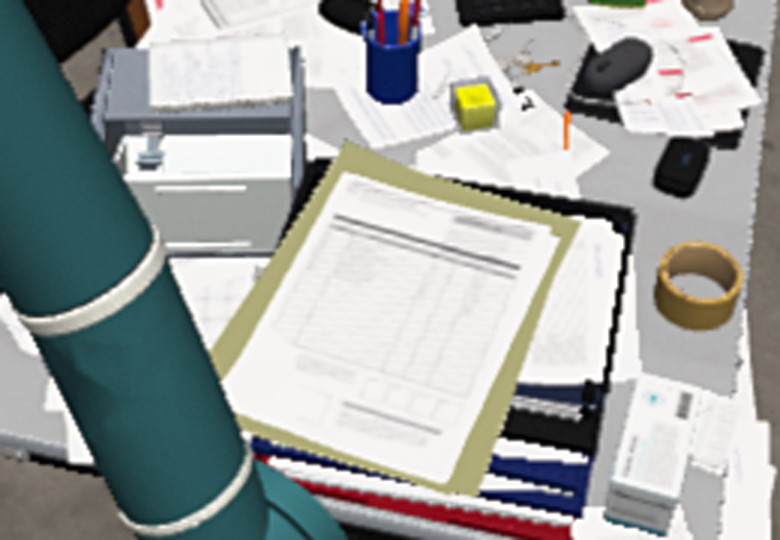

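Run:
```python
from h import *
t,s=cam("top"),cam("scene")
f=lambda x,y:(100+x/4,90+y/4)
g=lambda x,y:(130+x/3,110+y/3)
print("folder BL", tri(t,f(535,298),s,g(345,142)),"folder BR",tri(t,(333,181),s,g(580,222)))
print("tray BR",tri(t,(353,166.5),s,g(632,208)))
im=cv2.imread("pics/top0.png")
print("trayBL@.2",plane(t,f(480,318),.2),plane(t,f(480,318),.16))
print("cab wall R top-front", tri(t,f(375,55),s,g(300,48)))
a=cv2.resize(im[125:200,210:390],None,fx=4.4,fy=4.4,interpolation=cv2.INTER_CUBIC);cv2.imwrite("pics/tz2.png",a)
```

```text
folder BL (array([0.5362, 0.0593, 0.2223]), np.float64(0.0009714098917940647)) folder BR (array([ 0.4961, -0.1846,  0.2116]), np.float64(0.0022892617822387615))
tray BR (array([ 0.5313, -0.2334,  0.2096]), np.float64(0.0038645964753040705))
trayBL@.2 [0.5282 0.0942 0.2   ] [0.536  0.0965 0.16  ]
cab wall R top-front (array([0.7039, 0.159 , 0.1874]), np.float64(0.006939074806034773))
```

View pics/tz2.png

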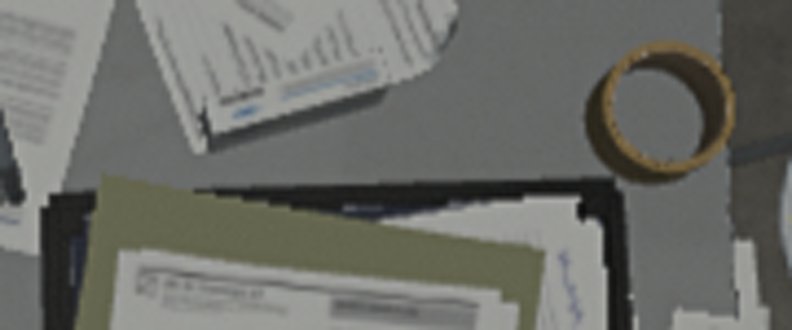

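The zoom shows the pack's top face with its front edge from crop (210,135) to (387,85), centre near (293,91). The tray stack is about 0.21 m high with its back edge at x≈0.53, so the pack grasp needs a slight tilt away from the trays. Next I'll plan a move to a tilted stand-off in front of the catch.

```bash
cat >> h.py <<'E'
class Cab:
    O=np.array([.531,.218,0.]);yaw=np.radians(14)
    @classmethod
    def R(k): return Ro.from_euler("z",k.yaw).as_matrix()
    @classmethod
    def w(k,p): return k.O+k.R()@np.array(p)/1000     # cab mm -> world m
    @classmethod
    def c(k,X): return 1000*k.R().T@(np.array(X)-k.O)
def down(yaw,tx=0,ty=0):  # tool x at yaw (deg), z down, then turns about tool x, tool y
    a=np.radians(yaw);B=np.array([[np.cos(a),np.sin(a),0],[np.sin(a),-np.cos(a),0],[0,0,-1]]).T
    return B@Ro.from_euler("XY",[tx,ty],degrees=True).as_matrix()
def plan(tip,R1,n=None,off=.190,cmd=None):
    s=bot.get_state();p0=s["tcp_pos"];R0=Ro.from_rotvec(s["ee_rot"]).as_matrix()
    p1=np.array(tip)-off*R1[:,2];w=Ro.from_matrix(R0.T@R1).as_rotvec()
    n=n or int(np.ceil(max(np.linalg.norm(p1-p0)/.0405,np.linalg.norm(w)/.124,1)))
    print("n",n,"target tcp",p1,"per-row turn",np.round(w/n,3));R=R0
    for i in range(n):
        print(np.round(100*R.T@(p1-p0)/n,2));R=R@Ro.from_rotvec(w/n).as_matrix()
def st():
    s=bot.get_state();R=Ro.from_rotvec(s["ee_rot"]).as_matrix();tip=s["tcp_pos"]+.19*R[:,2]
    print("t %.2f"%s["time_s"],"tip",tip,"tipcab",Cab.c(tip),"z",R[:,2],"x",R[:,0],"F",s["ft_force"],"w",s["width"]);return s
E
python3 - <<'E'
from h import *
st()
R=down(np.degrees(Cab.yaw)+90,-40)
plan(Cab.w([49.7-77,56,131+92]),R)
t=cam("top")
g=lambda x,y:(210+x/4.4,125+y/4.4)
for p in[(210,135),(387,85),(200,97),(375,48),(293,91)]:print("pack",plane(t,g(*p),.058))
E
```

```text
t 0.15 tip [0.23   0.6075 0.214 ] tipcab [-197.8299  450.7386  213.9632] z [-0.0004 -0.0013 -1.    ] x [ 0.354   0.9352 -0.0013] F [ 0.6309 -0.3691  0.0876] w 0.09195633331403812
n 10 target tcp [0.3725 0.2362 0.3685] per-row turn [-0.068  0.021 -0.058]
[-2.97  2.65  0.36]
[-3.13  2.44  0.47]
[-3.27  2.22  0.56]
[-3.41  1.99  0.63]
[-3.53  1.74  0.68]
[-3.64  1.49  0.71]
[-3.73  1.22  0.73]
[-3.81  0.96  0.72]
[-3.87  0.68  0.69]
[-3.92  0.41  0.65]
pack [ 0.5955 -0.0062  0.058 ]
pack [ 0.6286 -0.1234  0.058 ]
pack [0.621  0.0001 0.058 ]
pack [ 0.6538 -0.1161  0.058 ]
pack [ 0.6248 -0.0612  0.058 ]
```

apply_moves(steps=[{"x": -2.97, "y": 2.65, "z": 0.36, "ax": -0.068, "ay": 0.021, "az": -0.058, "hand": 0}, {"x": -3.13, "y": 2.44, "z": 0.47, "ax": -0.068, "ay": 0.021, "az": -0.058, "hand": 0}, {"x": -3.27, "y": 2.22, "z": 0.56, "ax": -0.068, "ay": 0.021, "az": -0.058, "hand": 0}, {"x": -3.41, "y": 1.99, "z": 0.63, "ax": -0.068, "ay": 0.021, "az": -0.058, "hand": 0}, {"x": -3.53, "y": 1.74, "z": 0.68, "ax": -0.068, "ay": 0.021, "az": -0.058, "hand": 0}], grip_force=20)

```text
time_s: 0.57
tcp_pos: [0.3016, 0.4203, 0.3865]
ee_rot: [2.11, 1.977, 0.41]
ft_force: [1.1, 0.0, -0.0]
width: 0.0604
```

apply_moves(steps=[{"x": -3.64, "y": 1.49, "z": 0.71, "ax": -0.068, "ay": 0.021, "az": -0.058, "hand": 0}, {"x": -3.73, "y": 1.22, "z": 0.73, "ax": -0.068, "ay": 0.021, "az": -0.058, "hand": 0}, {"x": -3.81, "y": 0.96, "z": 0.72, "ax": -0.068, "ay": 0.021, "az": -0.058, "hand": 0}, {"x": -3.87, "y": 0.68, "z": 0.69, "ax": -0.068, "ay": 0.021, "az": -0.058, "hand": 0}, {"x": -3.92, "y": 0.41, "z": 0.65, "ax": -0.068, "ay": 0.021, "az": -0.058, "hand": 0}])

```text
time_s: 0.98
tcp_pos: [0.3685, 0.2461, 0.3704]
ee_rot: [1.641, 2.046, 0.73]
ft_force: [1.4, -0.0, 0.6]
width: 0.027
```

Run:
```python
from h import *
s=st();im=bot.get_image("wrist")[:,:,::-1];cv2.imwrite("pics/w1.png",im);np.save("w1.npy",np.r_[s["tcp_pos"],s["ee_rot"]])
c=cam("wrist",s)
for n,p in dict(padmid=[42,56,124.5],edgeL=[4,96,138],edgeR=[4,-96,138],top=[36,0,186],tip=Cab.c(s["tcp_pos"]+.19*Ro.from_rotvec(s["ee_rot"]).as_matrix()[:,2])).items():print(n,proj(c,Cab.w(p)))
cv2.imwrite("pics/w1z.png",cv2.resize(im,None,fx=1.5,fy=1.5,interpolation=cv2.INTER_CUBIC))
```

```text
t 0.98 tip [0.4854 0.2728 0.223 ] tipcab [-31.0436  64.1706 222.9729] z [ 0.6149  0.1405 -0.776 ] x [-0.2185  0.9758  0.0034] F [ 1.3564 -0.0134  0.6354] w 0.02698968143754231
padmid [253.7443 182.0892]
edgeL [298.0016 168.338 ]
edgeR [ 79.656  171.7389]
top [188.9218 236.0006]
tip [261.3096 241.5927]
```

View pics/w1z.png

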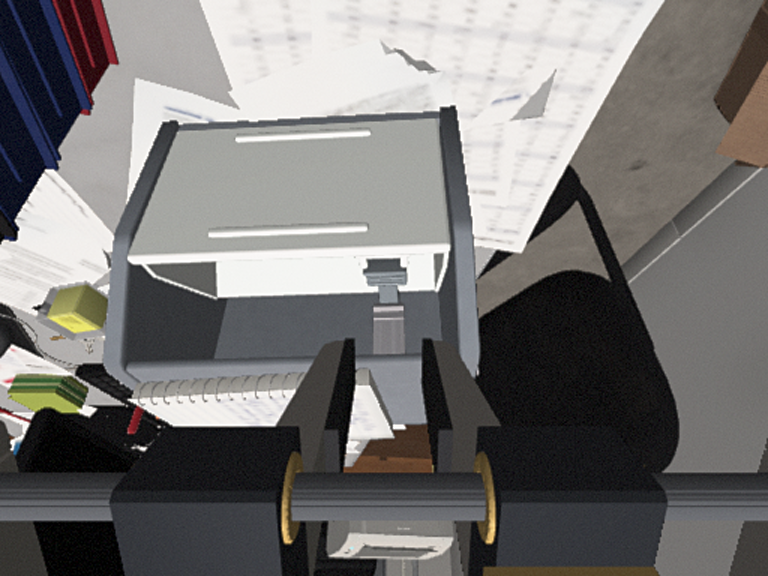

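The wrist view shows the bin's front edge from (132,259) to (449,247), the ribbed pad with its lip around (386,272), and the steel keeper behind it at (388,325). This is at 1.5x scale. I'll refine the cabinet pose from it.

Run:
```python
from h import *
v=np.load("w1.npy");c=cam("wrist",dict(tcp_pos=v[:3],ee_rot=v[3:]))
for p,z in[((132,259),138),((449,247),138),((365,272),124.5),((408,270),124.5),((386,262),136),((386,286),124.5),((130,362),186),((475,358),186)]:
    X=plane(c,np.array(p)/1.5,z/1000);print(p,X,Cab.c(X))
im=cv2.imread("pics/w1.png");st()
# current, settled
im2=bot.get_image("wrist")[:,:,::-1];st();cv2.imwrite("pics/w2.png",im2)
cv2.imwrite("pics/w2z.png",cv2.resize(im2[130:260,60:340],None,fx=2.8,fy=2.8,interpolation=cv2.INTER_CUBIC))
```

```text
(132, 259) [0.5579 0.1327 0.138 ] [  5.5021 -89.3091 138.    ]
(449, 247) [0.5066 0.3116 0.138 ] [ -1.0103  96.7157 138.    ]
(365, 272) [0.5592 0.2721 0.1245] [ 40.4566  45.6715 124.5   ]
(408, 270) [0.5508 0.2994 0.1245] [ 38.9295  74.2154 124.5   ]
(386, 262) [0.5308 0.2801 0.136 ] [ 14.7894  60.3476 136.    ]
(386, 286) [0.5723 0.2893 0.1245] [ 57.3136  59.1759 124.5   ]
(130, 362) [0.5971 0.1369 0.186 ] [ 44.5362 -94.692  186.    ]
(475, 358) [0.5468 0.3378 0.186 ] [ 44.2944 112.4324 186.    ]
t 1.03 tip [0.4872 0.2674 0.2225] tipcab [-30.5921  58.5297 222.5443] z [ 0.6178  0.1343 -0.7748] x [-0.2148  0.9766 -0.0021] F [ 0.7946 -5.8095 -0.4645] w 0.02323503884369481
t 1.08 tip [0.486  0.2705 0.2226] tipcab [-30.9849  61.815  222.6043] z [ 0.6151  0.1354 -0.7768] x [-0.2125  0.9772  0.002 ] F [ 0.2654  0.4119 -0.7584] w 0.01931048757594452
```

View pics/w2z.png

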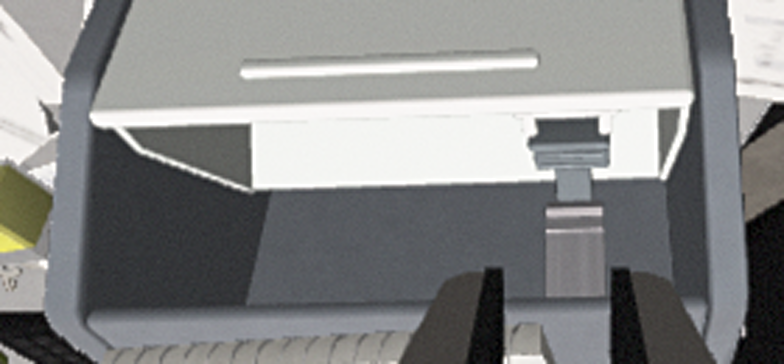

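apply_moves(steps=[{"z": 0.0, "hand": 0}, {"z": 0.0, "hand": 0}, {"z": 0.0, "hand": 0}, {"z": 0.0, "hand": 0}])

```text
invalid input at $.steps[0]: expected keys x, y, z, ax, ay, az, hand
```

Run:
```python
from h import *
s=st();im=bot.get_image("wrist")[:,:,::-1];st();cv2.imwrite("pics/w3.png",im);np.save("w3.npy",np.r_[s["tcp_pos"],s["ee_rot"]])
c=cam("wrist",s);f=lambda p:np.round((proj(c,Cab.w(p))-[60,130])*2.8)
for n,p in dict(pfl=[26,70,124.5],pfr=[26,42,124.5],lipl=[26,70,136.5],pbl=[58,70,124.5],pbr=[58,42,124.5],eL=[0,96,138],eR=[0,-96,138],kL=[69,67,130],kR=[69,45,130],topL=[36,98,186],topR=[36,-98,186],tip=[0,0,0]).items():print(n,f(p))
o=cv2.resize(im[130:260,60:340],None,fx=2.8,fy=2.8,interpolation=cv2.INTER_CUBIC)
cv2.imwrite("pics/w3z.png",o)
# sub-pixel: bin front edge and pad sides along rows
g=cv2.cvtColor(im,cv2.COLOR_BGR2GRAY)
print("row pads");
for r in range(166,192,2):print(r,g[r,240:300:2])
print("cols");
for col in(110,150,190,230):print(col,[(r,g[r,col]) for r in range(158,178)])
```

```text
t 1.08 tip [0.486  0.2705 0.2226] tipcab [-30.9849  61.815  222.6043] z [ 0.6151  0.1354 -0.7768] x [-0.2125  0.9772  0.002 ] F [ 0.2654  0.4119 -0.7584] w 0.01931048757594452
t 1.13 tip [0.4855 0.2738 0.2231] tipcab [-30.6974  65.1432 223.1458] z [ 0.6142  0.1387 -0.7769] x [-0.2145  0.9767  0.0048] F [ 0.5675  1.3457 -0.4257] w 0.015150225259559807
pfl [590. 119.]
pfr [508. 120.]
lipl [591. 147.]
pbl [590. 171.]
pbr [515. 173.]
eL [676. 100.]
eR [ 58. 111.]
kL [582. 200.]
kR [524. 201.]
topL [685. 294.]
topR [ 61. 302.]
tip [ 408. -165.]
row pads
166 [246 247 248 249 248 248 248 247 247 248 246 247 247 248 248 248 247 247
 248 247 247 247 246 248 247 247 247 247 247 247]
168 [246 247 247 246 247 247 247 247 247 247 247 247 247 246 246 246 246 246
 246 246 247 247 247 247 247 248 253 255 250 241]
170 [247 246 243 242 239 238 234 230 235 233 231 240 240 240 250 247 246 246
 230 242 244 244 244 243 245 248 124 103 104 125]
172 [242 247 246 248 245 240 235 215 196 192 171 163 158 143 139 245 248 236
 243 245 245 244 245 246 245 250 130 106 106 140]
174 [245 239 247 245  82  68  72  71 
[... 2189 characters left out ...]
.uint8(171)), (167, np.uint8(220)), (168, np.uint8(247)), (169, np.uint8(247)), (170, np.uint8(246)), (171, np.uint8(247)), (172, np.uint8(247)), (173, np.uint8(234)), (174, np.uint8(242)), (175, np.uint8(244)), (176, np.uint8(244)), (177, np.uint8(245))]
230 [(158, np.uint8(166)), (159, np.uint8(170)), (160, np.uint8(165)), (161, np.uint8(169)), (162, np.uint8(165)), (163, np.uint8(166)), (164, np.uint8(163)), (165, np.uint8(202)), (166, np.uint8(237)), (167, np.uint8(248)), (168, np.uint8(247)), (169, np.uint8(247)), (170, np.uint8(246)), (171, np.uint8(236)), (172, np.uint8(243)), (173, np.uint8(245)), (174, np.uint8(244)), (175, np.uint8(244)), (176, np.uint8(245)), (177, np.uint8(244))]
```

View pics/w3z.png

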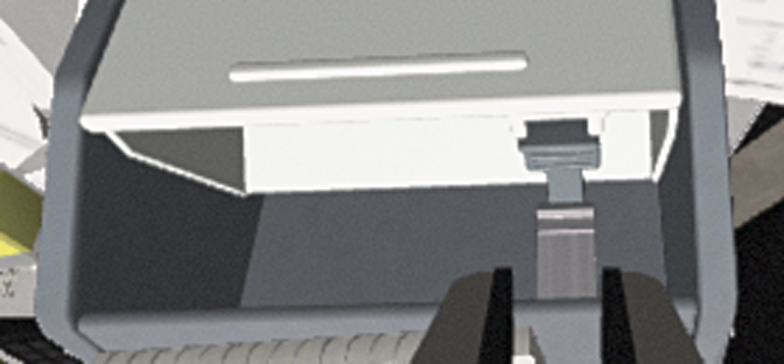

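The view shows the catch lip and pad at crop x 519–600, y 120–170, and the bin edge from (83,115) to (681,97). The arm was still oscillating, so I'll let it settle and then measure numerically.

apply_moves(steps=[{"x": 0, "y": 0, "z": 0, "ax": 0, "ay": 0, "az": 0, "hand": 0}, {"x": 0, "y": 0, "z": 0, "ax": 0, "ay": 0, "az": 0, "hand": 0}, {"x": 0, "y": 0, "z": 0, "ax": 0, "ay": 0, "az": 0, "hand": 0}, {"x": 0, "y": 0, "z": 0, "ax": 0, "ay": 0, "az": 0, "hand": 0}, {"x": 0, "y": 0, "z": 0, "ax": 0, "ay": 0, "az": 0, "hand": 0}])

```text
time_s: 1.55
tcp_pos: [0.3684, 0.2502, 0.371]
ee_rot: [1.641, 2.048, 0.731]
ft_force: [0.7, 0.8, -0.2]
width: 0.0
```

Run:
```python
from h import *
s=st();im=bot.get_image("wrist")[:,:,::-1];st();cv2.imwrite("pics/w4.png",im)
c=cam("wrist",s);g=cv2.cvtColor(im,cv2.COLOR_BGR2GRAY).astype(int)
# white board's front top edge: first row >200 below the grey front, fit a line
pts=[]
for col in range(100,290,5):
    r=np.array([r for r in range(161,185) if g[r,col]>205 and g[r-2,col]<200 and g[r-3,col]>140][:1])
    if len(r): pts.append((col,r[0]-.5))
pts=np.array(pts,float);k=np.polyfit(pts[:,0],pts[:,1],1);res=pts[:,1]-np.polyval(k,pts[:,0]);ok=abs(res)<1.5
k=np.polyfit(pts[ok,0],pts[ok,1],1);print("line",k,ok.sum(),len(pts))
A,B=[plane(c,(x,np.polyval(k,x)),.138) for x in(100,285)];d=(B-A)[:2];print("yaw",np.degrees(np.arctan2(d[1],d[0]))-90,Cab.c(A),Cab.c(B))
r0=int(np.polyval(k,270))
for r in range(r0+10,r0+26,2):
    m=np.where(g[r,225:295]<205)[0]+225;m=m[m<282];print(r,m.min(),m.max(),Cab.c(plane(c,(m.min()-.5,r),.1245)),Cab.c(plane(c,(m.max()+.5,r),.1245)))
for r in(int(np.polyval(k,92))+2,):print("row",r,g[r,75:105]);
r=int(np.polyval(k,300))+1;print(r,g[r-1,290:312],g[r+1,290:312])
```

```text
t 1.55 tip [0.485  0.2772 0.2234] tipcab [-30.2796  68.5155 223.4402] z [ 0.614   0.1419 -0.7764] x [-0.2193  0.9756  0.0049] F [ 0.7123  0.8307 -0.2074] w 3.082547892965088e-05
t 1.60 tip [0.4851 0.2769 0.2234] tipcab [-30.3112  68.3035 223.4114] z [ 0.614   0.1417 -0.7764] x [-0.2191  0.9757  0.0048] F [ 0.8055  0.0026 -0.3508] w 9.406151258817562e-05
line [ -0.0386 172.4354] 38 38
yaw 15.962955248844153 [  1.1373 -71.762  138.    ] [ -4.3655  88.7929 138.    ]
172 239 261 [ 26.4406  46.5267 124.5   ] [ 27.015  68.546 124.5  ]
174 240 261 [ 29.6013  47.2477 124.5   ] [ 30.1566  68.4989 124.5   ]
176 240 262 [ 32.794   47.0073 124.5   ] [ 33.3807  69.426  124.5   ]
178 237 266 [ 35.9676  43.8125 124.5   ] [ 36.7412  73.322  124.5   ]
180 237 266 [ 39.2777  43.536  124.5   ] [ 40.0597  73.3176 124.5   ]
182 237 266 [ 42.6494  43.2543 124.5   ] [ 43.4401  73.3132 124.5   ]
184 239 266 [ 46.1378  44.9893 124.5   ] [ 46.884   73.3087 124.5   ]
186 240 266 [ 49.6657  45.7367 124.5   ] [ 50.3933  73.3041 124.5   ]
row 170 [134 132 134 136 162 231 237 234 233 234 237 237 234 238 237 240 241 242
 243 244 245 246 245 246 247 247 247 248 248 249]
161 [161 163 163 151 140  78  58  78 120 140 139 137 142 139 140 139 140 138
 140 129 116 249] [232 235 235 229 205 100  62  68 116 141 142 137 139 139 138 139 138 142
 138 130 109 252]
```

Run:
```python
from h import *
s=st();c=cam("wrist",s)
A,B=[plane(c,(x,-.0386*x+172.435),.138) for x in(79.3,294.7)]
d=B-A;print("len",np.linalg.norm(d),np.degrees(np.arctan2(d[1],d[0]))-90,(A+B)/2,A,B)
Cab.yaw=np.radians(15.9);Cab.O=((A+B)/2)*[1,1,0];print(Cab.O)
for p,z in[((236.5,180),.130),((266.5,180),.130),((253,187),.1245),((252,172),.1365)]:print(p,Cab.c(plane(c,p,z)))
t=cam("top");print("top proj of edge ends (obs 138,182 / 209.25,164.25)",proj(t,A),proj(t,B), proj(t,Cab.w([0,96,138])),proj(t,Cab.w([0,-96,138])))
sc=cam("scene");print("scene: edge ends obs crop(125,178)->", (proj(sc,A)-[130,110])*3,(proj(sc,B)-[130,110])*3)
```

```text
t 1.60 tip [0.4851 0.2769 0.2234] tipcab [-30.3112  68.3035 223.4114] z [ 0.614   0.1417 -0.7764] x [-0.2191  0.9757  0.0048] F [ 0.8055  0.0026 -0.3508] w 9.406151258817562e-05
len 0.1873530231191234 15.949637915432561 [0.5288 0.2207 0.138 ] [0.5545 0.1306 0.138 ] [0.503  0.3107 0.138 ]
[0.5288 0.2207 0.    ]
(236.5, 180) [ 34.6005  39.9045 130.    ]
(266.5, 180) [ 36.32    68.7222 130.    ]
(253, 187) [ 55.0695  54.3063 124.5   ]
(252, 172) [ 14.6768  56.4058 136.5   ]
top proj of edge ends (obs 138,182 / 209.25,164.25) [207.5549 164.2573] [138.2849 183.9694] [137.407  184.1868] [208.4117 164.0455]
scene: edge ends obs crop(125,178)-> [284.6344 176.7155] [106.8915 179.6303]
```

```bash
sed -i 's/O=np.array(\[.531,.218,0.\]);yaw=np.radians(14)/O=np.array([.530,.220,0.]);yaw=np.radians(15.8)/' h.py
python3 - <<'E'
from h import *
st();plan(Cab.w([36.7,55,150]),down(np.degrees(Cab.yaw)+90,-40),4)
E
```

```text
t 1.60 tip [0.4851 0.2769 0.2234] tipcab [-27.7331  67.0251 223.4114] z [ 0.614   0.1417 -0.7764] x [-0.2191  0.9757  0.0048] F [ 0.8055  0.0026 -0.3508] w 9.406151258817562e-05
n 4 target tcp [0.4328 0.2497 0.2955] per-row turn [-0.004  0.008 -0.011]
[-0.37  0.03  2.45]
[-0.39  0.02  2.45]
[-0.41  0.    2.45]
[-0.43 -0.01  2.44]
```

apply_moves(steps=[{"x": -0.37, "y": 0.03, "z": 2.45, "ax": -0.004, "ay": 0.008, "az": -0.011, "hand": 0}, {"x": -0.39, "y": 0.02, "z": 2.45, "ax": -0.004, "ay": 0.008, "az": -0.011, "hand": 0}, {"x": -0.41, "y": 0, "z": 2.45, "ax": -0.004, "ay": 0.008, "az": -0.011, "hand": 0}, {"x": -0.43, "y": -0.01, "z": 2.44, "ax": -0.004, "ay": 0.008, "az": -0.011, "hand": 0}, {"x": 0, "y": 0, "z": 0, "ax": 0, "ay": 0, "az": 0, "hand": 0}])

```text
time_s: 2.02
tcp_pos: [0.4202, 0.2492, 0.3118]
ee_rot: [1.59, 2.073, 0.753]
ft_force: [-0.6, -0.2, 0.5]
width: 0.0006
```

apply_moves(steps=[{"x": 0, "y": 0, "z": 0, "ax": 0, "ay": 0, "az": 0, "hand": 0}, {"x": 0, "y": 0, "z": 0, "ax": 0, "ay": 0, "az": 0, "hand": 0}, {"x": 0, "y": 0, "z": 0, "ax": 0, "ay": 0, "az": 0, "hand": 0}, {"x": 0, "y": 0, "z": 0, "ax": 0, "ay": 0, "az": 0, "hand": 0}])

```text
time_s: 2.35
tcp_pos: [0.419, 0.2497, 0.3143]
ee_rot: [1.591, 2.071, 0.759]
ft_force: [0.0, -0.4, 0.1]
width: 0.0004
```

Run:
```python
from h import *
s=st();im=bot.get_image("wrist")[:,:,::-1]
cv2.imwrite("pics/w5.png",cv2.resize(im[60:320,80:430],None,fx=2.2,fy=2.2,interpolation=cv2.INTER_CUBIC))
c=cam("wrist",s);print("padmid",(proj(c,Cab.w([42,56,124.5]))-[80,60])*2.2)
plan(Cab.w([52.7,55,134]),down(np.degrees(Cab.yaw)+90,-40),3)
```

```text
t 2.35 tip [0.5376 0.2814 0.1693] tipcab [ 23.9872  57.037  169.2639] z [ 0.6239  0.1672 -0.7634] x [-0.2578  0.9662  0.0009] F [ 0.0223 -0.3796  0.0908] w 0.0003754858554500506
padmid [395.6311 299.0409]
n 3 target tcp [0.4482 0.254  0.2795] per-row turn [ 0.001  0.003 -0.004]
[-0.11 -0.    1.51]
[-0.12 -0.    1.51]
[-0.12  0.    1.51]
```

View pics/w5.png

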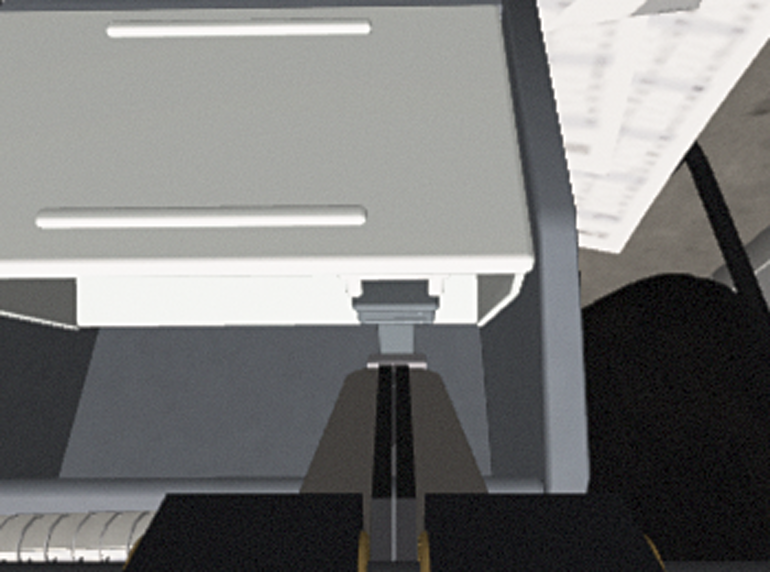

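The fingers (394,365) are in line with the catch in y. The lip is at y≈303 and the pad's back edge at y≈323. I'll check the depth numerically against the model.

Run:
```python
from h import *
s=st();c=cam("wrist",s);f=lambda p:np.round((proj(c,Cab.w(p))-[80,60])*2.2,1)
for p in[[0,56,138],[8,56,138],[26,56,136.5],[29,56,136.5],[29,56,124.5],[58,56,124.5],[69,45,150],[69,67,150],[69,56,140],[69,56,130]]:print(p,f(p))
im=cv2.imread("pics/w5.png",0).astype(int)
print("col396",[(r,im[r,396]) for r in range(250,372,3)])
```

```text
t 2.40 tip [0.5376 0.2814 0.1692] tipcab [ 24.0393  57.0005 169.2426] z [ 0.624   0.1671 -0.7633] x [-0.2578  0.9662  0.0008] F [ 0.468  -0.6464 -0.0929] w 4.74030102180475e-05
[0, 56, 138] [394.1 259.4]
[8, 56, 138] [394.5 275.7]
[26, 56, 136.5] [395.2 304.3]
[29, 56, 136.5] [395.3 309.3]
[29, 56, 124.5] [395.3 277.6]
[58, 56, 124.5] [396.2 322.6]
[69, 45, 150] [365.6 400.8]
[69, 67, 150] [427.8 400.6]
[69, 56, 140] [396.6 375. ]
[69, 56, 130] [396.6 350.5]
col396 [(250, np.int64(165)), (253, np.int64(162)), (256, np.int64(198)), (259, np.int64(234)), (262, np.int64(245)), (265, np.int64(247)), (268, np.int64(246)), (271, np.int64(247)), (274, np.int64(238)), (277, np.int64(255)), (280, np.int64(117)), (283, np.int64(70)), (286, np.int64(81)), (289, np.int64(83)), (292, np.int64(86)), (295, np.int64(84)), (298, np.int64(84)), (301, np.int64(79)), (304, np.int64(115)), (307, np.int64(156)), (310, np.int64(138)), (313, np.int64(149)), (316, np.int64(136)), (319, np.int64(125)), (322, np.int64(164)), (325, np.int64(133)), (328, np.int64(147)), (331, np.int64(145)), (334, np.int64(145)), (337, np.int64(144)), (340, np.int64(147)), (343, np.int64(145)), (346, np.int64(149)), (349, np.int64(148)), (352, np.int64(130)), (355, np.int64(80)), (358, np.int64(78)), (361, np.int64(108)), (364, np.int64(97)), (367, np.int64(37)), (370, np.int64(32))]
```

The model matches to within about 1 mm. Now I'll approach the pad.

apply_moves(steps=[{"x": -0.05, "y": 0, "z": 1.5, "ax": 0, "ay": 0, "az": -0.004, "hand": 0}, {"x": -0.05, "y": 0, "z": 1.5, "ax": 0, "ay": 0, "az": 0, "hand": 0}, {"x": 0, "y": 0, "z": 1.0, "ax": 0, "ay": 0, "az": 0, "hand": 0}, {"x": 0, "y": 0, "z": 0, "ax": 0, "ay": 0, "az": 0, "hand": 0}, {"x": 0, "y": 0, "z": 0, "ax": 0, "ay": 0, "az": 0, "hand": 0}])

```text
time_s: 2.82
tcp_pos: [0.4445, 0.2548, 0.2831]
ee_rot: [1.588, 2.073, 0.755]
ft_force: [0.6, 0.1, -0.3]
width: 0.0002
```

Run:
```python
from h import *
st();plan(Cab.w([52.7,55.5,121]),down(np.degrees(Cab.yaw)+90,-40),4)
```

```text
t 2.82 tip [0.563  0.2863 0.1379] tipcab [ 49.7714  54.7704 137.8628] z [ 0.6234  0.1654 -0.7642] x [-0.2598  0.9657 -0.0029] F [ 0.6331  0.0544 -0.2894] w 0.00017394607338910932
n 4 target tcp [0.4481 0.2545 0.2665] per-row turn [ 0.001  0.003 -0.002]
[-0.03 -0.2   0.37]
[-0.03 -0.2   0.37]
[-0.03 -0.2   0.37]
[-0.03 -0.2   0.37]
```

apply_moves(steps=[{"x": 0, "y": -0.2, "z": 0.37, "ax": 0, "ay": 0, "az": 0, "hand": 0}, {"x": 0, "y": -0.2, "z": 0.37, "ax": 0, "ay": 0, "az": 0, "hand": 0}, {"x": 0, "y": -0.2, "z": 0.37, "ax": 0, "ay": 0, "az": 0, "hand": 0}, {"x": 0, "y": -0.2, "z": 0.37, "ax": 0, "ay": 0, "az": 0, "hand": 0}, {"x": 0, "y": 0, "z": 0, "ax": 0, "ay": 0, "az": 0, "hand": 0}])

```text
time_s: 3.23
tcp_pos: [0.449, 0.2566, 0.2675]
ee_rot: [1.585, 2.07, 0.76]
ft_force: [0.3, 0.9, 5.5]
width: 0.0005
```

apply_moves(steps=[{"x": 0, "y": 0, "z": 0, "ax": 0, "ay": 0, "az": 0, "hand": 0}, {"x": 0, "y": 0, "z": 0, "ax": 0, "ay": 0, "az": 0, "hand": 0}])

```text
time_s: 3.4
tcp_pos: [0.449, 0.2566, 0.2678]
ee_rot: [1.585, 2.07, 0.761]
ft_force: [1.9, 0.2, 4.3]
width: 0.0007
```

Run:
```python
from h import *
st();im=bot.get_image("wrist")[:,:,::-1];cv2.imwrite("pics/w6.png",im)
plan(Cab.w([49.7-32,55.5,121]),down(np.degrees(Cab.yaw)+90,-40),4)
```

```text
t 3.40 tip [0.5681 0.2883 0.1233] tipcab [ 55.2576  55.3474 123.2622] z [ 0.627   0.167  -0.7609] x [-0.2602  0.9656 -0.0024] F [1.8869 0.2303 4.3496] w 0.00069500973390361
n 4 target tcp [0.4144 0.245  0.2665] per-row turn [ 0.002  0.002 -0.002]
[-0.05 -0.71 -0.57]
[-0.05 -0.71 -0.56]
[-0.05 -0.71 -0.56]
[-0.05 -0.72 -0.56]
```

apply_moves(steps=[{"x": 0, "y": -0.2, "z": 0.23, "ax": 0, "ay": 0, "az": 0, "hand": 0}, {"x": 0, "y": 0, "z": 0, "ax": 0, "ay": 0, "az": 0, "hand": 0}, {"x": 0, "y": -0.4, "z": -0.32, "ax": 0, "ay": 0, "az": 0, "hand": 0}, {"x": 0, "y": -0.4, "z": -0.32, "ax": 0, "ay": 0, "az": 0, "hand": 0}, {"x": 0, "y": 0, "z": 0, "ax": 0, "ay": 0, "az": 0, "hand": 0}])

```text
time_s: 3.87
tcp_pos: [0.439, 0.2537, 0.2651]
ee_rot: [1.584, 2.069, 0.762]
ft_force: [2.1, 0.9, 9.9]
width: 0.0003
```

Run:
```python
from h import *
st()
```

```text
t 3.87 tip [0.5584 0.2855 0.1207] tipcab [ 45.1318  55.2833 120.7053] z [ 0.6283  0.1671 -0.7598] x [-0.2599  0.9656 -0.0026] F [2.1223 0.895  9.8819] w 0.0002635778932007645
```

apply_moves(steps=[{"x": 0, "y": -0.4, "z": -0.32, "ax": 0, "ay": 0, "az": 0, "hand": 0}, {"x": 0, "y": -0.4, "z": -0.32, "ax": 0, "ay": 0, "az": 0, "hand": 0}, {"x": 0, "y": -0.4, "z": -0.32, "ax": 0, "ay": 0, "az": 0, "hand": 0}])

```text
time_s: 4.12
tcp_pos: [0.4246, 0.2498, 0.2647]
ee_rot: [1.584, 2.068, 0.762]
ft_force: [2.3, 0.4, 10.3]
width: 0.0002
```

Run:
```python
from h import *
st();im=bot.get_image("wrist")[:,:,::-1];cv2.imwrite("pics/w7.png",im)
a,b=[cv2.imread(f"pics/{n}.png",0).astype(int) for n in("w6","w7")]
for n,g in(("w6",a),("w7",b)):
    print(n,[(r,g[r,170]) for r in range(100,240,4)])
```

```text
t 4.12 tip [0.5441 0.2815 0.1204] tipcab [ 30.3499  55.303  120.443 ] z [ 0.6291  0.1668 -0.7593] x [-0.2593  0.9658 -0.0027] F [ 2.2581  0.4132 10.3134] w 0.00017095621087503027
w6 [(100, np.int64(164)), (104, np.int64(166)), (108, np.int64(161)), (112, np.int64(166)), (116, np.int64(168)), (120, np.int64(166)), (124, np.int64(168)), (128, np.int64(167)), (132, np.int64(167)), (136, np.int64(166)), (140, np.int64(168)), (144, np.int64(165)), (148, np.int64(166)), (152, np.int64(167)), (156, np.int64(170)), (160, np.int64(165)), (164, np.int64(169)), (168, np.int64(169)), (172, np.int64(167)), (176, np.int64(166)), (180, np.int64(166)), (184, np.int64(171)), (188, np.int64(157)), (192, np.int64(206)), (196, np.int64(249)), (200, np.int64(164)), (204, np.int64(169)), (208, np.int64(168)), (212, np.int64(167)), (216, np.int64(165)), (220, np.int64(218)), (224, np.int64(246)), (228, np.int64(246)), (232, np.int64(245)), (236, np.int64(92))]
w7 [(100, np.int64(160)), (104, np.int64(250)), (108, np.int64(139)), (112, np.int64(141)), (116, np.int64(145)), (120, np.int64(143)), (124, np.int64(139)), (128, np.int64(143)), (132, np.int64(142)), (136, np.int64(141)), (140, np.int64(148)), (144, np.int64(145)), (148, np.int64(143)), (152, np.int64(141)), (156, np.int64(145)), (160, np.int64(142)), (164, np.int64(142)), (168, np.int64(141)), (172, np.int64(143)), (176, np.int64(143)), (180, np.int64(143)), (184, np.int64(141)), (188, np.int64(226)), (192, np.int64(250)), (196, np.int64(143)), (200, np.int64(142)), (204, np.int64(145)), (208, np.int64(144)), (212, np.int64(202)), (216, np.int64(243)), (220, np.int64(246)), (224, np.int64(225)), (228, np.int64(221)), (232, np.int64(223)), (236, np.int64(225))]
```

apply_moves(steps=[{"x": 0, "y": -0.61, "z": -0.51, "ax": 0, "ay": 0, "az": 0, "hand": 0}, {"x": 0, "y": -0.61, "z": -0.51, "ax": 0, "ay": 0, "az": 0, "hand": 0}, {"x": 0, "y": -0.61, "z": -0.51, "ax": 0, "ay": 0, "az": 0, "hand": 0}, {"x": 0, "y": -0.48, "z": -0.66, "ax": 0, "ay": 0, "az": 0, "hand": 0}, {"x": 0, "y": -0.48, "z": -0.66, "ax": 0, "ay": 0, "az": 0, "hand": 0}])

```text
time_s: 4.58
tcp_pos: [0.3847, 0.2386, 0.267]
ee_rot: [1.587, 2.072, 0.757]
ft_force: [-1.6, -2.0, 3.7]
width: 0.0004
```

Run:
```python
from h import *
s=st();im=bot.get_image("wrist")[:,:,::-1];cv2.imwrite("pics/w8.png",im)
c=cam("wrist",s);g=cv2.cvtColor(im,cv2.COLOR_BGR2GRAY).astype(int)
print([(r,g[r,170]) for r in range(100,260,4)])
def edge(th):
    x,z=-4-4,116  # rel hinge: board outer upper edge (x=0,z=138)
    return [8+x*np.cos(th)-z*np.sin(th),0,22+x*np.sin(th)+z*np.cos(th)]
for th in(.2,.3,.4,.5,.6,.73):print(th,edge(th),proj(c,Cab.w(edge(th))))
```

```text
t 4.58 tip [0.5033 0.2701 0.122 ] tipcab [-12.017   55.4254 122.0185] z [ 0.6247  0.1657 -0.7631] x [-0.2596  0.9657 -0.0028] F [-1.5996 -1.9822  3.69  ] w 0.0003975191203004629
[(100, np.int64(229)), (104, np.int64(230)), (108, np.int64(228)), (112, np.int64(229)), (116, np.int64(230)), (120, np.int64(231)), (124, np.int64(230)), (128, np.int64(125)), (132, np.int64(125)), (136, np.int64(233)), (140, np.int64(105)), (144, np.int64(106)), (148, np.int64(102)), (152, np.int64(236)), (156, np.int64(130)), (160, np.int64(129)), (164, np.int64(214)), (168, np.int64(238)), (172, np.int64(239)), (176, np.int64(239)), (180, np.int64(240)), (184, np.int64(240)), (188, np.int64(241)), (192, np.int64(240)), (196, np.int64(240)), (200, np.int64(240)), (204, np.int64(240)), (208, np.int64(239)), (212, np.int64(228)), (216, np.int64(137)), (220, np.int64(140)), (224, np.int64(140)), (228, np.int64(141)), (232, np.int64(139)), (236, np.int64(142)), (240, np.int64(140)), (244, np.int64(138)), (248, np.int64(141)), (252, np.int64(140)), (256, np.int64(139))]
0.2 [np.float64(-22.88617499495703), 0, np.float64(134.09836838322354)] [163.7865 253.641 ]
0.3 [np.float64(-33.92303588572023), 0, np.float64(130.4548710852796)] [159.3693 239.7669]
0.4 [np.float64(-44.54101565982654), 0, np.float64(125.72772856586548)] [155.1796 223.1156]
0.5 [np.float64(-54.634022973210534), 0, np.float64(119.9641728704496)] [151.3692 203.8343]
0.6 [np.float64(-64.10121183310153), 0, np.float64(113.22179154236241)] [148.0977 182.2409]
0.73 [np.float64(-75.31827287918792), 0, np.float64(103.10527359197539)] [144.9009 151.5527]
```

apply_moves(steps=[{"x": 0, "y": -0.48, "z": -0.66, "ax": 0, "ay": 0, "az": 0, "hand": 0}, {"x": 0, "y": -0.48, "z": -0.66, "ax": 0, "ay": 0, "az": 0, "hand": 0}, {"x": 0, "y": 0, "z": 0, "ax": 0, "ay": 0, "az": 0, "hand": 0}, {"x": 0, "y": 0, "z": -2, "ax": 0, "ay": 0, "az": 0, "hand": 0}, {"x": 0, "y": 0, "z": -4, "ax": 0, "ay": 0, "az": 0, "hand": 0}])

```text
time_s: 5.05
tcp_pos: [0.3461, 0.2305, 0.2966]
ee_rot: [1.586, 2.081, 0.757]
ft_force: [-0.2, 1.3, 0.6]
width: 0.0005
```

apply_moves(steps=[{"x": 0, "y": 0, "z": -4, "ax": 0, "ay": 0, "az": 0, "hand": 0}, {"x": 0, "y": 0, "z": -4, "ax": 0, "ay": 0, "az": 0, "hand": 0}, {"x": 0, "y": 0, "z": -3, "ax": 0, "ay": 0, "az": 0, "hand": 0}, {"x": 0, "y": 0, "z": 0, "ax": 0, "ay": 0, "az": 0, "hand": 0}, {"x": 0, "y": 0, "z": 0, "ax": 0, "ay": 0, "az": 0, "hand": 0}])

```text
time_s: 5.47
tcp_pos: [0.3199, 0.2174, 0.337]
ee_rot: [1.613, 2.067, 0.772]
ft_force: [0.4, -0.3, -0.7]
width: 0.0004
```

```bash
cat >> h.py <<'E'
def binp(p,th=.73):  # bin_floor frame mm -> cab mm
    x,y,z=p;x+=32;z+=2
    return [8+x*np.cos(th)-z*np.sin(th),y,22+x*np.sin(th)+z*np.cos(th)]
E
python3 - <<'E'
from h import *
s=st();im=bot.get_image("wrist")[:,:,::-1]
c=cam("wrist",s);o=im.copy()
for th,col in((.73,(0,0,255)),(.65,(0,255,0))):
    q=np.int32([proj(c,Cab.w(binp(p,th)))*4 for p in[(-40,96,114),(-40,-96,114),(-32,-96,114),(-32,96,114)]])
    cv2.polylines(o,[q],True,col,1,cv2.LINE_AA,2)
for p in[(-32,-93,0),(-32,93,0),(31,-93,0),(31,93,0),(75,-93,66),(75,93,66),(-10,42,100),(-10,70,100)]:
    cv2.circle(o,tuple(np.int32(proj(c,Cab.w(binp(p))))),2,(255,0,0),-1)
cv2.imwrite("pics/w9.png",cv2.resize(o,None,fx=1.5,fy=1.5,interpolation=cv2.INTER_CUBIC))
E
```

```text
t 5.47 tip [0.4377 0.2507 0.1916] tipcab [-80.4955  54.7054 191.6355] z [ 0.6198  0.1753 -0.7649] x [-0.2499  0.9681  0.0194] F [ 0.4049 -0.3289 -0.6575] w 0.00036417789967434493
```

View pics/w9.png

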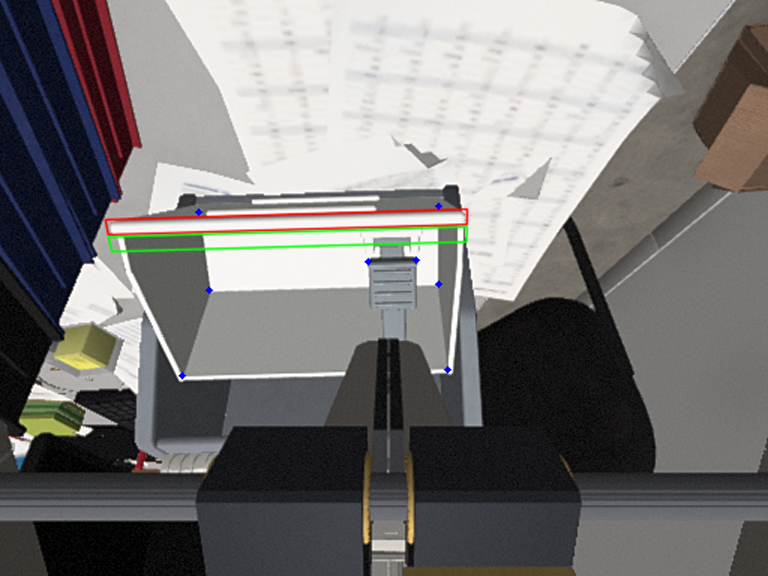

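The overlay fits: the bin is fully out at 0.73 (red outline on the white board, around (285,220)) and the cabinet pose is confirmed to about 1–2 mm. Next is the pack, so I'll raise the hand and plan the route.

apply_moves(steps=[{"x": 0, "y": 2.4, "z": -2.9, "ax": 0.08, "ay": 0, "az": 0, "hand": 0.3}, {"x": 0, "y": 2.2, "z": -3.0, "ax": 0.08, "ay": 0, "az": 0, "hand": 0.5}, {"x": 0, "y": 2.0, "z": -3.2, "ax": 0.08, "ay": 0, "az": 0, "hand": 0.7}, {"x": 0, "y": 1.5, "z": -3.2, "ax": 0.08, "ay": 0, "az": 0, "hand": 0.7}])

```text
time_s: 5.85
tcp_pos: [0.3207, 0.2109, 0.3809]
ee_rot: [1.667, 2.096, 0.626]
ft_force: [0.6, -0.8, -0.5]
width: 0.0248
```

Run:
```python
from h import *
st();plan([.627,-.062,.255],down(16,0,-10),15)
```

```text
t 5.85 tip [0.4263 0.2304 0.2242] tipcab [-96.92    38.2285 224.2226] z [ 0.5561  0.1026 -0.8247] x [-0.2173  0.9758 -0.0252] F [ 0.6332 -0.798  -0.5064] w 0.02484115340411298
n 15 target tcp [ 0.6587 -0.0529  0.4421] per-row turn [ 0.042 -0.038  0.095]
[-2.22  1.7   0.74]
[-2.01  1.93  0.74]
[-1.79  2.14  0.73]
[-1.55  2.33  0.7 ]
[-1.3   2.5   0.65]
[-1.03  2.63  0.59]
[-0.75  2.74  0.51]
[-0.47  2.82  0.41]
[-0.18  2.87  0.31]
[0.1  2.88 0.19]
[0.38 2.86 0.06]
[ 0.65  2.81 -0.08]
[ 0.91  2.73 -0.23]
[ 1.15  2.62 -0.38]
[ 1.38  2.48 -0.54]
```

apply_moves(steps=[{"x": 0, "y": 1.8, "z": -2.0, "ax": 0.06, "ay": 0, "az": 0, "hand": 0.7}, {"x": 0, "y": 1.6, "z": -2.2, "ax": 0.06, "ay": 0, "az": 0, "hand": 0.7}, {"x": 0, "y": 1.4, "z": -2.4, "ax": 0.06, "ay": 0, "az": 0.05, "hand": 0.7}, {"x": 0, "y": 1.4, "z": -2.4, "ax": 0.06, "ay": 0, "az": 0.05, "hand": 0.7}, {"x": 0, "y": 1.4, "z": -2.0, "ax": 0.04, "ay": 0, "az": 0.05, "hand": 0.7}])

```text
time_s: 6.27
tcp_pos: [0.3308, 0.2133, 0.4969]
ee_rot: [1.97, 2.107, 0.424]
ft_force: [1.4, -0.7, -0.0]
width: 0.0583
```

Run:
```python
from h import *
s=st();print(s["joints"]);plan([.627,-.062,.265],down(16,0,-10),14)
```

```text
t 6.27 tip [0.3985 0.224  0.3197] tipcab [-125.4739   39.6539  319.69  ] z [ 0.3562  0.0563 -0.9327] x [-0.0733  0.9968  0.0321] F [ 1.399  -0.667  -0.0364] w 0.05825811968814982
[-0.1676 -0.1509 -0.4896  2.1279  0.1434  0.8275  0.894 ]
n 14 target tcp [ 0.6587 -0.0529  0.4521] per-row turn [ 0.029 -0.03   0.094]
[-2.08  1.96  1.03]
[-1.85  2.17  1.03]
[-1.61  2.37  1.01]
[-1.35  2.53  0.99]
[-1.07  2.68  0.95]
[-0.78  2.79  0.9 ]
[-0.49  2.88  0.83]
[-0.19  2.93  0.76]
[0.11 2.96 0.68]
[0.4  2.95 0.58]
[0.7  2.91 0.48]
[0.98 2.85 0.37]
[1.25 2.75 0.26]
[1.51 2.63 0.14]
```

Good height now. I'll run the first 10 of these rows, then re-plan.

apply_moves(steps=[{"x": -2.1, "y": 2.0, "z": 1.0, "ax": 0.029, "ay": -0.03, "az": 0.094, "hand": 0.6}, {"x": -1.85, "y": 2.2, "z": 1.0, "ax": 0.029, "ay": -0.03, "az": 0.094, "hand": 0.6}, {"x": -1.6, "y": 2.4, "z": 1.0, "ax": 0.029, "ay": -0.03, "az": 0.094, "hand": 0.6}, {"x": -1.35, "y": 2.5, "z": 1.0, "ax": 0.029, "ay": -0.03, "az": 0.094, "hand": 0.6}, {"x": -1.1, "y": 2.7, "z": 0.9, "ax": 0.029, "ay": -0.03, "az": 0.094, "hand": 0.6}])

```text
time_s: 6.68
tcp_pos: [0.4499, 0.1169, 0.4799]
ee_rot: [2.496, 1.61, 0.191]
ft_force: [0.7, 0.1, 0.2]
width: 0.055
```

apply_moves(steps=[{"x": -0.8, "y": 2.8, "z": 0.8, "ax": 0.029, "ay": -0.03, "az": 0.094, "hand": 0.6}, {"x": -0.5, "y": 2.9, "z": 0.8, "ax": 0.029, "ay": -0.03, "az": 0.094, "hand": 0.6}, {"x": -0.2, "y": 2.9, "z": 0.7, "ax": 0.029, "ay": -0.03, "az": 0.094, "hand": 0.6}, {"x": 0.1, "y": 2.95, "z": 0.6, "ax": 0.029, "ay": -0.03, "az": 0.094, "hand": 0.6}, {"x": 0.4, "y": 2.95, "z": 0.5, "ax": 0.029, "ay": -0.03, "az": 0.094, "hand": 0.6}])

```text
time_s: 7.1
tcp_pos: [0.5669, 0.0226, 0.4671]
ee_rot: [2.883, 0.994, -0.063]
ft_force: [0.4, 1.0, 0.1]
width: 0.0551
```

Run:
```python
from h import *
s=st();print(s["joints"]);plan([.627,-.062,.255],down(16,0,-10))
```

```text
t 7.10 tip [0.5652 0.0036 0.2781] tipcab [ -25.0497 -217.7837  278.0674] z [-0.009 -0.1   -0.995] x [ 0.7871  0.6129 -0.0687] F [0.4309 1.011  0.0924] w 0.05506919698296108
[ 0.0516  0.2875 -0.214   1.7247  0.1718  1.1655  0.4392]
n 4 target tcp [ 0.6587 -0.0529  0.4421] per-row turn [ 0.03  -0.03   0.094]
[0.69 2.85 0.79]
[0.98 2.79 0.68]
[1.26 2.71 0.57]
[1.52 2.59 0.45]
```

apply_moves(steps=[{"x": 0.7, "y": 2.85, "z": 0.8, "ax": 0.03, "ay": -0.03, "az": 0.094, "hand": 0.6}, {"x": 1.0, "y": 2.8, "z": 0.7, "ax": 0.03, "ay": -0.03, "az": 0.094, "hand": 0.6}, {"x": 1.25, "y": 2.7, "z": 0.55, "ax": 0.03, "ay": -0.03, "az": 0.094, "hand": 0.6}, {"x": 1.5, "y": 2.6, "z": 0.45, "ax": 0.03, "ay": -0.03, "az": 0.094, "hand": 0.6}, {"x": 0, "y": 0, "z": 0, "ax": 0, "ay": 0, "az": 0, "hand": 0.6}])

```text
time_s: 7.52
tcp_pos: [0.6608, -0.0559, 0.4384]
ee_rot: [3.073, 0.424, -0.277]
ft_force: [-1.5, -1.5, -0.7]
width: 0.0554
```

apply_moves(steps=[{"x": 0, "y": 0, "z": 0, "ax": 0, "ay": 0, "az": 0, "hand": 0.6}, {"x": 0, "y": 0, "z": 0, "ax": 0, "ay": 0, "az": 0, "hand": 0.6}, {"x": 0, "y": 0, "z": 0, "ax": 0, "ay": 0, "az": 0, "hand": 0.6}, {"x": 0, "y": 0, "z": 0, "ax": 0, "ay": 0, "az": 0, "hand": 0.6}])

```text
time_s: 7.85
tcp_pos: [0.6571, -0.0506, 0.4448]
ee_rot: [3.077, 0.443, -0.264]
ft_force: [0.7, 0.4, -0.2]
width: 0.0549
```

Run:
```python
from h import *
s=st();im=bot.get_image("wrist")[:,:,::-1];o=im.copy();cv2.imwrite("pics/w10raw.png",im);np.save("w10.npy",np.r_[s["tcp_pos"],s["ee_rot"]])
c=cam("wrist",s);a=np.radians(16);u=np.array([-np.sin(a),np.cos(a),0]);v=np.array([np.cos(a),np.sin(a),0]);C=np.array([.6248,-.0612,.058])
q=[proj(c,C+i*.062*u+j*.013*v) for i,j in((-1,-1),(1,-1),(1,1),(-1,1))];print(np.round(q,1))
cv2.polylines(o,[np.int32(np.array(q)*4)],True,(0,0,255),1,cv2.LINE_AA,2)
cv2.imwrite("pics/w10.png",cv2.resize(o,None,fx=1.5,fy=1.5,interpolation=cv2.INTER_CUBIC))
```

```text
t 7.85 tip [ 0.626  -0.0592  0.2576] tipcab [  16.3391 -294.8267  257.6029] z [-0.1636 -0.0454 -0.9855] x [ 0.9454  0.2783 -0.1697] F [ 0.7321  0.3731 -0.1981] w 0.05489248840669575
[[273.9 216. ]
 [276.1 118.2]
 [298.2 118.6]
 [293.9 217.4]]
```

View pics/w10.png

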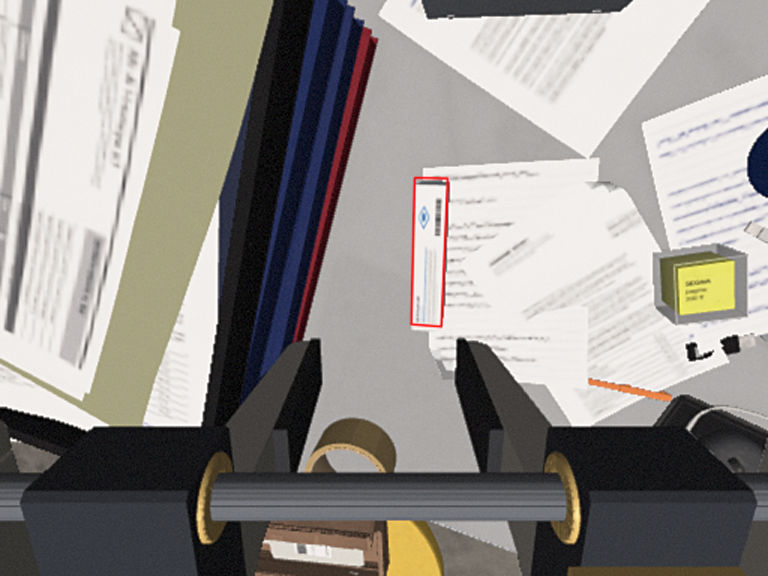

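The pack model (red outline at (430,252)) matches the picture: centre (0.625, -0.061), yaw 16°. The trays' back edge runs from (375,40) to (300,340), so I'll check the clearance of the gripper body.

Run:
```python
from h import *
v=np.load("w10.npy");c=cam("wrist",dict(tcp_pos=v[:3],ee_rot=v[3:]))
for z in(.05,.1,.13):print("red",z,plane(c,(373/1.5,50/1.5),z),plane(c,(302/1.5,330/1.5),z))
for z in(.13,.16,.19):print("blue",z,plane(c,(345/1.5,10/1.5),z),plane(c,(262/1.5,330/1.5),z))
G=np.array([.6255,-.061,.047]);s=st()
for b in(-10,-14):
    R=down(16,0,b)
    for k in(.171-.171+.069,.12,.16):
        print(b,k,[np.round(G-k*R[:,2]-.0945*R[:,0]+j*.0375*R[:,1],3) for j in(-1,1)])
R=down(16,0,-13)
plan(G+.03*(-R[:,2])*1,R,off=.171)
```

```text
red 0.05 [0.5364 0.0746 0.05  ] [ 0.5352 -0.1687  0.05  ]
red 0.1 [0.5489 0.0682 0.1   ] [ 0.5478 -0.1427  0.1   ]
red 0.13 [0.5563 0.0643 0.13  ] [ 0.5554 -0.1271  0.13  ]
blue 0.13 [0.5343 0.0805 0.13  ] [ 0.5259 -0.1381  0.13  ]
blue 0.16 [0.544  0.0749 0.16  ] [ 0.5364 -0.1214  0.16  ]
blue 0.19 [0.5537 0.0694 0.19  ] [ 0.547  -0.1047  0.19  ]
t 7.90 tip [ 0.626  -0.0596  0.2578] tipcab [  16.2631 -295.199   257.8402] z [-0.1632 -0.0451 -0.9856] x [ 0.9456  0.2777 -0.1693] F [-0.1684 -0.2518  1.1657] w 0.055069546762231525
-10 0.069 [array([ 0.537, -0.047,  0.131]), array([ 0.558, -0.119,  0.131])]
-10 0.12 [array([ 0.546, -0.045,  0.182]), array([ 0.566, -0.117,  0.182])]
-10 0.16 [array([ 0.552, -0.043,  0.221]), array([ 0.573, -0.115,  0.221])]
-14 0.069 [array([ 0.543, -0.046,  0.137]), array([ 0.564, -0.118,  0.137])]
-14 0.12 [array([ 0.555, -0.042,  0.186]), array([ 0.576, -0.114,  0.186])]
-14 0.16 [array([ 0.564, -0.04 ,  0.225]), array([ 0.585, -0.112,  0.225])]
n 6 target tcp [ 0.669  -0.0485  0.2428] per-row turn [-0.    -0.009  0.001]
[0.77 0.02 3.29]
[0.8  0.02 3.28]
[0.83 0.02 3.27]
[0.86 0.02 3.26]
[0.89 0.02 3.26]
[0.93 0.02 3.25]
```

apply_moves(steps=[{"x": 0.8, "y": 0, "z": 3.2, "ax": 0, "ay": -0.015, "az": 0, "hand": 0.6}, {"x": 0.9, "y": 0, "z": 3.2, "ax": 0, "ay": -0.015, "az": 0, "hand": 0.6}, {"x": 1.0, "y": 0, "z": 3.2, "ax": 0, "ay": -0.015, "az": 0, "hand": 0.6}, {"x": 1.1, "y": 0, "z": 3.2, "ax": 0, "ay": -0.015, "az": 0, "hand": 0.6}, {"x": 1.2, "y": 0, "z": 2.5, "ax": 0, "ay": -0.015, "az": 0, "hand": 0.6}])

```text
time_s: 8.32
tcp_pos: [0.6744, -0.0465, 0.2829]
ee_rot: [3.056, 0.437, -0.38]
ft_force: [0.5, 0.2, 0.8]
width: 0.0551
```

Run:
```python
from h import *
s=st();plan([.6255,-.061,.046],down(16,0,-15),off=.171)
```

```text
t 8.32 tip [ 0.6296 -0.0589  0.0986] tipcab [  19.8776 -295.5257   98.6459] z [-0.2359 -0.0653 -0.9696] x [ 0.9307  0.2719 -0.2448] F [0.5417 0.2295 0.8459] w 0.05509718067479137
n 2 target tcp [ 0.668  -0.0488  0.2112] per-row turn [-0.001 -0.007  0.002]
[0.55 0.03 3.56]
[0.58 0.03 3.55]
```

apply_moves(steps=[{"x": 0.3, "y": 0.01, "z": 1.8, "ax": 0, "ay": -0.003, "az": 0, "hand": 0.6}, {"x": 0.3, "y": 0.01, "z": 1.8, "ax": 0, "ay": -0.003, "az": 0, "hand": 0.6}, {"x": 0.28, "y": 0.02, "z": 1.8, "ax": 0, "ay": -0.003, "az": 0, "hand": 0.6}, {"x": 0.28, "y": 0.02, "z": 1.7, "ax": 0, "ay": -0.003, "az": 0, "hand": 0.6}, {"x": 0, "y": 0, "z": 0, "ax": 0, "ay": 0, "az": 0, "hand": 0.6}])

```text
time_s: 8.73
tcp_pos: [0.6676, -0.0487, 0.2095]
ee_rot: [3.052, 0.436, -0.405]
ft_force: [-1.2, 0.2, -0.4]
width: 0.055
```

Run:
```python
from h import *
s=st();plan([.6255,-.061,.045],down(16,0,-15),off=.171)
```

```text
t 8.73 tip [ 0.6199 -0.0616  0.026 ] tipcab [   9.8218 -295.4348   26.0102] z [-0.2509 -0.0681 -0.9656] x [ 0.9267  0.2712 -0.26  ] F [-1.1726  0.2257 -0.4024] w 0.055040354278871745
n 1 target tcp [ 0.668  -0.0488  0.2102] per-row turn [-0.004  0.001  0.005]
[ 0.02  0.03 -0.08]
```

apply_moves(steps=[{"x": 0, "y": 0, "z": 0, "ax": 0, "ay": 0, "az": 0, "hand": 0.1}, {"x": 0, "y": 0, "z": 0, "ax": 0, "ay": 0, "az": 0, "hand": 0.1}, {"x": 0, "y": 0, "z": 0, "ax": 0, "ay": 0, "az": 0, "hand": 0.1}, {"x": 0, "y": 0, "z": 0, "ax": 0, "ay": 0, "az": 0, "hand": 0.1}, {"x": 0, "y": 0, "z": 0, "ax": 0, "ay": 0, "az": 0, "hand": 0.1}], grip_force=15)

```text
time_s: 9.15
tcp_pos: [0.6701, -0.0486, 0.2145]
ee_rot: [3.053, 0.436, -0.391]
ft_force: [1.4, -0.2, 4.3]
width: 0.0313
```

apply_moves(steps=[{"x": 0, "y": 0, "z": 0, "ax": 0, "ay": 0, "az": 0, "hand": 0.1}, {"x": 0, "y": 0, "z": 0, "ax": 0, "ay": 0, "az": 0, "hand": 0.1}, {"x": 0, "y": 0, "z": -1, "ax": 0, "ay": 0, "az": 0, "hand": 0.1}, {"x": 0, "y": 0, "z": -2, "ax": 0, "ay": 0, "az": 0, "hand": 0.1}, {"x": 0, "y": 0, "z": -2, "ax": 0, "ay": 0, "az": 0, "hand": 0.1}])

```text
time_s: 9.57
tcp_pos: [0.6812, -0.0454, 0.2611]
ee_rot: [3.052, 0.435, -0.401]
ft_force: [0.4, 0.5, -0.3]
width: 0.0257
```

The opening of 25.7 mm means the pack is gripped flat. I'll lift it on and plan the transfer.

apply_moves(steps=[{"x": 0, "y": 0, "z": -3.5, "ax": 0, "ay": 0.02, "az": 0, "hand": 0.1}, {"x": 0, "y": 0, "z": -3.5, "ax": 0, "ay": 0.02, "az": 0, "hand": 0.1}, {"x": 0, "y": 0, "z": -3.5, "ax": 0, "ay": 0.03, "az": 0, "hand": 0.1}, {"x": 0, "y": 0, "z": -3.5, "ax": 0, "ay": 0.05, "az": 0, "hand": 0.1}, {"x": 0, "y": 0, "z": -3.5, "ax": 0, "ay": 0.05, "az": 0, "hand": 0.1}])

```text
time_s: 9.98
tcp_pos: [0.7164, -0.0355, 0.4338]
ee_rot: [3.099, 0.443, -0.134]
ft_force: [0.5, 0.4, -0.6]
width: 0.0255
```

Run:
```python
from h import *
s=st();im=bot.get_image("wrist")[:,:,::-1];cv2.imwrite("pics/w11.png",im)
c=cam("wrist",s);R=Ro.from_rotvec(s["ee_rot"]).as_matrix();P=s["tcp_pos"]
for n,p in dict(near=[-.013,-.062,.159],far=[-.013,.062,.159],far2=[.013,.062,.159],near2=[.013,-.062,.159],fb=[0,-.062,.217]).items():print(n,proj(c,P+R@p))
g=cv2.cvtColor(im,cv2.COLOR_BGR2GRAY).astype(int)
for r in range(40,260,8):print(r,g[r,200:320:5])
plan([.53,.09,.33],down(16,0,15),off=.188)
```

```text
t 9.98 tip [ 0.7005 -0.0394  0.2445] tipcab [  93.4733 -296.0383  244.5422] z [-0.0836 -0.0204 -0.9963] x [ 0.9564  0.279  -0.086 ] F [ 0.4981  0.4206 -0.6151] w 0.025464034355842737
near [232.3617 143.5386]
far [237.832  359.4593]
far2 [282.9491 359.4516]
near2 [289.3781 143.5358]
fb [260.1883 130.9238]
40 [174 173 172 167 241 241 240 239 239 237 229 239 222 237 221 220 226 237
 225 215 222 215 239 240]
48 [174 174 173 170 168 169 239 239 239 239 238 238 238 217 219 233 237 226
 221 229 219 238 240 239]
56 [173 174 175 170 166 171 172 171 180 239 238 240 240 240 232 230 226 212
 229 222 240 238 240 240]
64 [174 175 172 167 167 172 174 175 177 170 172 243 239 238 240 239 236 230
 212 240 239 240 241 239]
72 [173 174 174 172 172 171 173 176 173 176 173 173 169 223 239 238 238 239
 240 239 240 240 239 238]
80 [172 173 172 175 169 169 175 174 176 174 174 173 167 168 170 166 241 240
 240 239 239 238 240 238]
88 [177 177 179 172 174 168 167 174 177 175 174 169 168 167 171 170 168 164
 241 239 239 240 238 239]
96 [173 171 174 175 173 169 172 171 172 174 175 170 168 167 169 169 168 171
 171
[... 1595 characters left out ...]
 210 236 239 240 240 240 240 239 184 183 241 216
 224 216 235 234 236 236]
232 [171 166 169 105  67  65  25 244 240 239 240 239 239 240 240 240 240   7
  63  65  52 239 239 239]
240 [168 173 132  64  62  64  19 247 238 239 239 240 240 239 239 239 239  11
  63  60  63  52 239 239]
248 [169 149  64  67  64  65   7 242 239 239 238 222 225 239 239 238 240  20
  18  62  62  66  53 236]
256 [172  62  61  59  62  16  16 226 237 239 239 220 229 233 223 237 239  18
  19  63  67  63  66  56]
n 7 target tcp [0.4832 0.0766 0.5116] per-row turn [-0.     0.048  0.001]
[-2.83 -2.47 -0.78]
[-2.8  -2.47 -0.92]
[-2.75 -2.47 -1.05]
[-2.7  -2.47 -1.18]
[-2.64 -2.47 -1.3 ]
[-2.58 -2.47 -1.43]
[-2.51 -2.46 -1.55]
```

apply_moves(steps=[{"x": -2.8, "y": -2.45, "z": -0.8, "ax": 0, "ay": 0.048, "az": 0, "hand": 0.1}, {"x": -2.8, "y": -2.45, "z": -0.9, "ax": 0, "ay": 0.048, "az": 0, "hand": 0.1}, {"x": -2.75, "y": -2.45, "z": -1.05, "ax": 0, "ay": 0.048, "az": 0, "hand": 0.1}, {"x": -2.7, "y": -2.45, "z": -1.2, "ax": 0, "ay": 0.048, "az": 0, "hand": 0.1}, {"x": -2.65, "y": -2.45, "z": -1.3, "ax": 0, "ay": 0.048, "az": 0, "hand": 0.1}])

```text
time_s: 10.45
tcp_pos: [0.5479, 0.0437, 0.4842]
ee_rot: [-3.077, -0.438, -0.236]
ft_force: [-0.6, 0.1, 0.8]
width: 0.0256
```

apply_moves(steps=[{"x": -2.6, "y": -2.45, "z": -1.4, "ax": 0, "ay": 0.048, "az": 0, "hand": 0.1}, {"x": -2.5, "y": -2.45, "z": -1.55, "ax": 0, "ay": 0.048, "az": 0, "hand": 0.1}])

```text
time_s: 10.62
tcp_pos: [0.4809, 0.0751, 0.5045]
ee_rot: [-3.049, -0.434, -0.381]
ft_force: [0.4, -0.0, 0.2]
width: 0.0257
```

Run:
```python
from h import *
s=st();print(s["joints"]);Rb=down(np.degrees(Cab.yaw),0,41.8);plan(Cab.w(binp([15,-26.5,165])),Rb,off=.188)
```

```text
t 10.62 tip [0.5257 0.0888 0.3204] tipcab [ -39.8422 -125.0517  320.3671] z [ 0.2361  0.0721 -0.969 ] x [0.9308 0.2697 0.2469] F [ 0.3806 -0.0148  0.2039] w 0.025727831593320833
[ 0.0199  0.0471 -0.2449  1.9298 -0.0083  0.9173  0.0634]
n 6 target tcp [0.3509 0.1418 0.3179] per-row turn [-0.001  0.08   0.001]
[-2.48 -1.66  2.58]
[-2.68 -1.66  2.37]
[-2.87 -1.66  2.15]
[-3.03 -1.66  1.91]
[-3.17 -1.66  1.66]
[-3.3  -1.66  1.4 ]
```

Run:
```python
from h import *
Rb=down(np.degrees(Cab.yaw),0,41.8);plan(Cab.w(binp([15,-26.5,165]))+[0,0,.10],Rb,off=.188)
```

```text
n 5 target tcp [0.3509 0.1418 0.4179] per-row turn [-0.001  0.096  0.001]
[-2.49 -2.    1.16]
[-2.59 -2.    0.91]
[-2.67 -2.    0.66]
[-2.72 -2.    0.4 ]
[-2.75 -1.99  0.13]
```

apply_moves(steps=[{"x": -2.5, "y": -2, "z": 1.1, "ax": 0, "ay": 0.096, "az": 0, "hand": 0.1}, {"x": -2.6, "y": -2, "z": 0.9, "ax": 0, "ay": 0.096, "az": 0, "hand": 0.1}, {"x": -2.65, "y": -2, "z": 0.65, "ax": 0, "ay": 0.096, "az": 0, "hand": 0.1}, {"x": -2.7, "y": -2, "z": 0.4, "ax": 0, "ay": 0.096, "az": 0, "hand": 0.1}, {"x": -2.75, "y": -2, "z": 0.1, "ax": 0, "ay": 0.096, "az": 0, "hand": 0.1}])

```text
time_s: 11.03
tcp_pos: [0.3574, 0.1374, 0.4228]
ee_rot: [-2.835, -0.402, -1.039]
ft_force: [0.8, -0.5, -0.9]
width: 0.0257
```

apply_moves(steps=[{"x": 0, "y": 0, "z": 0, "ax": 0, "ay": 0, "az": 0, "hand": 0.1}])

```text
time_s: 11.12
tcp_pos: [0.3556, 0.1383, 0.4213]
ee_rot: [-2.839, -0.409, -1.033]
ft_force: [-0.3, -0.8, -0.6]
width: 0.0262
```

Run:
```python
from h import *
s=st();print(s["joints"]);Rb=down(np.degrees(Cab.yaw),0,41.8);plan(Cab.w(binp([15,-26.5,140])),Rb,off=.188)
```

```text
t 11.12 tip [0.4728 0.1719 0.2756] tipcab [-68.1256 -30.6885 275.6363] z [ 0.6171  0.1771 -0.7667] x [0.7352 0.2177 0.642 ] F [-0.3253 -0.7765 -0.616 ] w 0.026153185803166397
[ 0.0793 -0.1413 -0.5295  2.3648  0.2402  0.2183 -0.4016]
n 4 target tcp [0.3669 0.1463 0.2993] per-row turn [-0.001  0.008  0.002]
[-1.71 -0.13  2.55]
[-1.73 -0.12  2.54]
[-1.75 -0.12  2.52]
[-1.77 -0.12  2.51]
```

apply_moves(steps=[{"x": -1.7, "y": -0.13, "z": 2.5, "ax": 0, "ay": 0.008, "az": 0, "hand": 0.1}, {"x": -1.7, "y": -0.12, "z": 2.5, "ax": 0, "ay": 0.008, "az": 0, "hand": 0.1}, {"x": -1.75, "y": -0.12, "z": 2.5, "ax": 0, "ay": 0.008, "az": 0, "hand": 0.1}, {"x": -1.75, "y": -0.12, "z": 2.5, "ax": 0, "ay": 0.008, "az": 0, "hand": 0.1}, {"x": 0, "y": 0, "z": 0, "ax": 0, "ay": 0, "az": 0, "hand": 0.1}])

```text
time_s: 11.53
tcp_pos: [0.3668, 0.1337, 0.3857]
ee_rot: [-2.872, -0.382, -1.059]
ft_force: [-0.3, -0.5, -0.3]
width: 0.0256
```

Run:
```python
from h import *
s=st();print(s["joints"]);Rb=down(np.degrees(Cab.yaw),0,41.8);plan(Cab.w(binp([15,-26.5,90])),Rb,off=.188)
```

```text
t 11.53 tip [0.4869 0.1599 0.2408] tipcab [-57.8583 -46.0674 240.8483] z [ 0.632   0.138  -0.7626] x [0.7336 0.2107 0.6461] F [-0.2756 -0.5492 -0.3073] w 0.025587012258324413
[ 0.1384 -0.0411 -0.6076  2.3903  0.9719  0.1759 -1.1257]
n 4 target tcp [0.399  0.1554 0.262 ] per-row turn [0.01  0.007 0.001]
[-1.29 -0.42  2.94]
[-1.31 -0.39  2.94]
[-1.33 -0.36  2.93]
[-1.35 -0.33  2.93]
```

Joint 6 is near its lower limit (wrist singularity) at this tilt close in. I'll approach with less tilt and tilt while entering.

Run:
```python
from h import *
s=st();plan(Cab.w([-46,-26.5,195]),down(np.degrees(Cab.yaw),0,20),off=.188)
```

```text
t 11.53 tip [0.4869 0.1599 0.2408] tipcab [-57.8583 -46.0674 240.8483] z [ 0.632   0.138  -0.7626] x [0.7336 0.2107 0.6461] F [-0.2756 -0.5492 -0.3073] w 0.025587012258324413
n 3 target tcp [0.4311 0.1645 0.3717] per-row turn [ 0.013 -0.118 -0.001]
[ 1.48 -0.47  1.85]
[ 1.69 -0.45  1.67]
[ 1.88 -0.42  1.47]
```

apply_moves(steps=[{"x": 1.5, "y": -0.47, "z": 1.8, "ax": 0.013, "ay": -0.118, "az": 0, "hand": 0.1}, {"x": 1.7, "y": -0.45, "z": 1.7, "ax": 0.013, "ay": -0.118, "az": 0, "hand": 0.1}, {"x": 1.9, "y": -0.42, "z": 1.5, "ax": 0.013, "ay": -0.118, "az": 0, "hand": 0.1}, {"x": 0, "y": 0, "z": 0, "ax": 0, "ay": 0, "az": 0, "hand": 0.1}])

```text
time_s: 11.87
tcp_pos: [0.4153, 0.1536, 0.3834]
ee_rot: [-2.982, -0.388, -0.731]
ft_force: [2.0, 1.3, 0.9]
width: 0.0258
```

Run:
```python
from h import *
s=st();print(s["joints"]);plan(Cab.w([-46,-26.5,190]),down(np.degrees(Cab.yaw),0,20),4,off=.188)
```

```text
t 11.87 tip [0.5007 0.1733 0.2149] tipcab [-40.8984 -36.918  214.8583] z [ 0.4493  0.1041 -0.8873] x [0.857  0.2305 0.461 ] F [1.9841 1.2511 0.8726] w 0.025828251067774345
[ 0.055   0.0924 -0.5353  2.2272  0.4161  0.3963 -0.558 ]
n 4 target tcp [0.4311 0.1645 0.3667] per-row turn [ 0.005 -0.032 -0.003]
[ 0.21 -0.17  0.58]
[ 0.23 -0.17  0.57]
[ 0.25 -0.16  0.56]
[ 0.26 -0.16  0.56]
```

apply_moves(steps=[{"x": 0.2, "y": -0.17, "z": 0.58, "ax": 0.005, "ay": -0.032, "az": -0.003, "hand": 0.1}, {"x": 0.2, "y": -0.17, "z": 0.58, "ax": 0.005, "ay": -0.032, "az": -0.003, "hand": 0.1}, {"x": 0.25, "y": -0.17, "z": 0.57, "ax": 0.005, "ay": -0.032, "az": -0.003, "hand": 0.1}, {"x": 0.25, "y": -0.17, "z": 0.57, "ax": 0.005, "ay": -0.032, "az": -0.003, "hand": 0.1}, {"x": 0, "y": 0, "z": 0, "ax": 0, "ay": 0, "az": 0, "hand": 0.1}])

```text
time_s: 12.28
tcp_pos: [0.4277, 0.1631, 0.3648]
ee_rot: [-3.023, -0.418, -0.539]
ft_force: [-0.6, 0.1, 0.4]
width: 0.0259
```

Run:
```python
from h import *
s=st();print(s["joints"]);plan(Cab.w([-20,-26.5,145]),down(np.degrees(Cab.yaw),0,27),4,off=.188)
```

```text
t 12.28 tip [0.4911 0.1799 0.1865] tipcab [-48.3678 -27.9674 186.5126] z [ 0.3337  0.0886 -0.9385] x [0.903  0.2558 0.3452] F [-0.5952  0.0944  0.3609] w 0.025924458948246003
[ 0.0621  0.1768 -0.5607  2.175   0.3584  0.4956 -0.4891]
n 4 target tcp [0.4358 0.1658 0.3125] per-row turn [0.001 0.03  0.   ]
[-0.25 -0.02  1.3 ]
[-0.29 -0.02  1.29]
[-0.33 -0.01  1.28]
[-0.36 -0.01  1.27]
```

apply_moves(steps=[{"x": -0.25, "y": -0.02, "z": 1.3, "ax": 0, "ay": 0.03, "az": 0, "hand": 0.1}, {"x": -0.3, "y": -0.02, "z": 1.3, "ax": 0, "ay": 0.03, "az": 0, "hand": 0.1}, {"x": -0.33, "y": -0.02, "z": 1.3, "ax": 0, "ay": 0.03, "az": 0, "hand": 0.1}, {"x": -0.36, "y": -0.02, "z": 1.3, "ax": 0, "ay": 0.03, "az": 0, "hand": 0.1}, {"x": 0, "y": 0, "z": 0, "ax": 0, "ay": 0, "az": 0, "hand": 0.1}])

```text
time_s: 12.7
tcp_pos: [0.4344, 0.166, 0.311]
ee_rot: [-2.971, -0.415, -0.716]
ft_force: [-0.8, 0.4, -0.4]
width: 0.0258
```

Run:
```python
from h import *
s=st();print(s["joints"]);plan(Cab.w([11.7,-26.5,92]),down(np.degrees(Cab.yaw),0,33),5,off=.188)
```

```text
t 12.70 tip [0.5179 0.1884 0.1418] tipcab [-20.2468 -27.0603 141.7945] z [ 0.4393  0.1182 -0.8906] x [0.856  0.2459 0.4548] F [-0.7599  0.4342 -0.3848] w 0.025754574365114073
[-0.1657  0.2503 -0.3305  2.2536  0.7636  0.2517 -0.8962]
n 5 target tcp [0.4499 0.1698 0.2497] per-row turn [0.001 0.021 0.001]
[-0.27  0.    1.24]
[-0.3   0.    1.23]
[-0.32  0.01  1.23]
[-0.35  0.01  1.22]
[-0.38  0.01  1.21]
```

apply_moves(steps=[{"x": -0.22, "y": 0, "z": 1.15, "ax": 0, "ay": 0.007, "az": 0, "hand": 0.1}, {"x": -0.22, "y": 0, "z": 1.15, "ax": 0, "ay": 0.007, "az": 0, "hand": 0.1}, {"x": -0.22, "y": 0, "z": 1.15, "ax": 0, "ay": 0.007, "az": 0, "hand": 0.1}, {"x": -0.22, "y": 0, "z": 1.15, "ax": 0, "ay": 0.007, "az": 0, "hand": 0.1}, {"x": 0, "y": 0, "z": 0, "ax": 0, "ay": 0, "az": 0, "hand": 0.1}])

```text
time_s: 13.12
tcp_pos: [0.448, 0.1702, 0.2698]
ee_rot: [-2.956, -0.415, -0.757]
ft_force: [-0.9, 2.3, 0.1]
width: 0.0255
```

Run:
```python
from h import *
s=st();print(s["joints"]);plan(Cab.w([8,-26.5,101]),down(np.degrees(Cab.yaw),0,29),5,off=.188)
```

```text
t 13.12 tip [0.536  0.1941 0.1031] tipcab [ -1.3221 -26.5436 103.1358] z [ 0.4632  0.1259 -0.8773] x [0.8429 0.2432 0.4799] F [-0.941   2.3203  0.087 ] w 0.025501894560489884
[-0.3168  0.3398 -0.1625  2.2647  1.2639  0.1524 -1.4014]
n 5 target tcp [0.4572 0.1719 0.2654] per-row turn [0.001 0.001 0.001]
[0.12 0.02 0.17]
[0.12 0.02 0.17]
[0.12 0.02 0.17]
[0.12 0.02 0.17]
[0.12 0.02 0.17]
```

apply_moves(steps=[{"x": 0.4, "y": 0, "z": 0.4, "ax": 0, "ay": -0.02, "az": 0, "hand": 0.1}, {"x": 0.4, "y": 0, "z": 0.4, "ax": 0, "ay": -0.02, "az": 0, "hand": 0.1}, {"x": 0, "y": 0, "z": 0, "ax": 0, "ay": 0, "az": 0, "hand": 0.1}, {"x": 0, "y": 0, "z": 0, "ax": 0, "ay": 0, "az": 0, "hand": 0.1}])

```text
time_s: 13.45
tcp_pos: [0.4587, 0.1729, 0.2678]
ee_rot: [-2.973, -0.413, -0.701]
ft_force: [-2.7, 6.0, 2.9]
width: 0.0259
```

Run:
```python
from h import *
s=st();print(s["joints"])
```

```text
t 13.45 tip [0.5405 0.1953 0.0978] tipcab [  3.3673 -26.5953  97.7715] z [ 0.4304  0.118  -0.8949] x [0.8608 0.2446 0.4463] F [-2.691   6.0055  2.9319] w 0.025856974016347557
[-0.2071  0.3707 -0.2812  2.2234  1.0682  0.206  -1.1877]
```

apply_moves(steps=[{"x": 0, "y": 0, "z": 0, "ax": 0, "ay": 0, "az": 0, "hand": 0.48}, {"x": 0, "y": 0, "z": 0, "ax": 0, "ay": 0, "az": 0, "hand": 0.48}, {"x": 0, "y": 0, "z": 0, "ax": 0, "ay": 0, "az": 0, "hand": 0.48}, {"x": 0, "y": 0, "z": 0, "ax": 0, "ay": 0, "az": 0, "hand": 0.48}, {"x": 0, "y": 0, "z": 0, "ax": 0, "ay": 0, "az": 0, "hand": 0.48}])

```text
time_s: 13.87
tcp_pos: [0.4584, 0.1716, 0.2663]
ee_rot: [-2.979, -0.412, -0.698]
ft_force: [0.4, 0.5, -0.1]
width: 0.0442
```

Run:
```python
from h import *
s=st();print(s["joints"]);im=bot.get_image("wrist")[:,:,::-1];cv2.imwrite("pics/w12.png",im)
R=down(np.degrees(Cab.yaw),0,20);plan(Cab.w([-46,-26.5,185]),R,5,off=.188)
```

```text
t 13.87 tip [0.5398 0.1931 0.096 ] tipcab [  2.1484 -28.5502  95.993 ] z [ 0.4287  0.113  -0.8963] x [0.8622 0.2452 0.4433] F [ 0.4285  0.5358 -0.1458] w 0.04419783864549336
[-0.2094  0.3726 -0.2773  2.2248  1.073   0.2082 -1.1918]
n 5 target tcp [0.4311 0.1645 0.3617] per-row turn [ 0.002 -0.022  0.   ]
[ 0.34  0.01 -1.96]
[ 0.3   0.   -1.97]
[ 0.25  0.   -1.97]
[ 0.21 -0.   -1.98]
[ 0.16 -0.01 -1.98]
```

apply_moves(steps=[{"x": 0.1, "y": 0, "z": -1.9, "ax": 0, "ay": -0.01, "az": 0, "hand": 0.48}, {"x": 0.2, "y": 0, "z": -2.0, "ax": 0, "ay": -0.02, "az": 0, "hand": 0.48}, {"x": 0.25, "y": 0, "z": -2.0, "ax": 0, "ay": -0.03, "az": 0, "hand": 0.48}, {"x": 0.25, "y": 0, "z": -2.0, "ax": 0, "ay": -0.03, "az": 0, "hand": 0.3}, {"x": 0.2, "y": 0, "z": -2.5, "ax": 0, "ay": -0.03, "az": 0, "hand": 0}])

```text
time_s: 14.33
tcp_pos: [0.4257, 0.1635, 0.3655]
ee_rot: [-3.03, -0.42, -0.514]
ft_force: [-0.4, -1.2, -0.4]
width: 0.0329
```

apply_moves(steps=[{"x": 0, "y": 0, "z": -3, "ax": 0, "ay": -0.03, "az": 0, "hand": 0}, {"x": 0, "y": 0, "z": -3, "ax": 0, "ay": -0.04, "az": 0, "hand": 0}, {"x": 0, "y": 0, "z": -3, "ax": 0, "ay": -0.04, "az": 0, "hand": 0}, {"x": 0, "y": 0, "z": -3, "ax": 0, "ay": -0.04, "az": 0, "hand": 0}, {"x": 0, "y": 0, "z": 0, "ax": 0, "ay": 0, "az": 0, "hand": 0}])

```text
time_s: 14.75
tcp_pos: [0.3939, 0.1563, 0.4853]
ee_rot: [-3.079, -0.425, -0.306]
ft_force: [1.9, -0.1, 0.1]
width: 0.0007
```

Run:
```python
from h import *
s=st();print(s["joints"]);w=bot.get_image("wrist")[:,:,::-1];cv2.imwrite("pics/w13.png",w)
t=bot.get_image("top")[:,:,::-1];cv2.imwrite("pics/t13.png",t);sc=bot.get_image("scene")[:,:,::-1];cv2.imwrite("pics/s13.png",sc)
f=lambda i,sz:cv2.resize(i,sz,interpolation=cv2.INTER_CUBIC)
m=np.vstack([np.hstack([f(w,(400,300)),f(t[100:220,90:250],(400,300))]),np.hstack([f(w[60:240,100:340],(400,300)),f(sc[110:230,130:290],(400,300))])])
cv2.imwrite("pics/m13.png",m)
```

```text
t 14.75 tip [0.4301 0.1648 0.299 ] tipcab [-111.155   -25.9629  298.9843] z [ 0.1908  0.0445 -0.9806] x [0.9437 0.2665 0.1958] F [ 1.9229 -0.0951  0.1359] w 0.0006817455810058237
[ 0.4191 -0.0235 -0.8526  2.0332  0.028   0.9309 -0.1753]
```

View pics/m13.png

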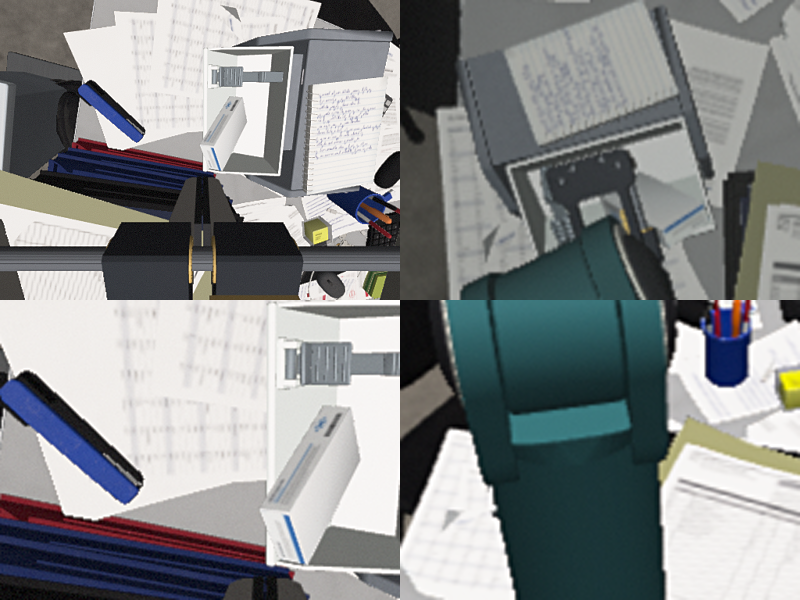

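The pack is in the bin (panel 3, (310,480)), but it looks diagonal with its blue-striped end near the front-right corner, possibly propped up. I'll triangulate the stripe between the wrist and top views.

Run:
```python
from h import *
s=st();w=cv2.imread("pics/w13.png");t=cv2.imread("pics/t13.png");c,k=cam("wrist",s),cam("top")
def blue(im,roi):
    x0,y0,x1,y1=roi;b=im[y0:y1,x0:x1].astype(int);m=((b[...,0]-b[...,2])>45).astype(np.uint8)
    n,l,stt,cen=cv2.connectedComponentsWithStats(m);i=1+np.argmax(stt[1:,4]);p=np.argwhere(l==i)[:,::-1]+[x0,y0]
    v=np.linalg.svd(p-p.mean(0),full_matrices=False)[2][0];q=(p-p.mean(0))@v;print(len(p));return p[q.argmin()],p[q.argmax()],p.mean(0)
a=blue(w,(240,170,300,235));b=blue(t,(185,170,225,205));print(a,b)
def inv(X):
    p=Cab.c(X);th=.73;x,z=p[0]-8,p[2]-22
    return np.round([x*np.cos(th)+z*np.sin(th)-32,p[1],-x*np.sin(th)+z*np.cos(th)-2],1)
for i in range(3):
  for j in range(3):
    X,e=tri(c,a[i],k,b[j]);print(i,j,"cab",np.round(Cab.c(X)),"bin",inv(X),"err mm %.1f"%(e*1e3))
# bin edges reprojection check in wrist
for p in[(-36,-96,114),(-36,96,114),(75,-93,66)]:print(p,proj(c,Cab.w(binp(p))))
# pack corner candidates cast at several bin heights
for n,p in dict(A=(298,125),B=(257.2,189),C=(280,217.8),D=(314.8,153)).items():
    print(n,[ (z,np.round(Cab.c(plane(c,p,z/1000)))[:2]) for z in(40,80,110,130)])
```

```text
t 14.90 tip [0.4282 0.1634 0.2933] tipcab [-113.3967  -26.7666  293.3236] z [ 0.1837  0.0437 -0.982 ] x [0.9451 0.2667 0.1887] F [-0.1036 -0.7249 -0.2172] w 0.0002639835666132474
90
20
(array([270, 189]), array([282, 217]), array([275.8333, 202.6667])) (array([210, 182]), array([196, 192]), array([203.25, 187.  ]))
0 0 cab [-34. -83.  11.] bin [-70.6 -82.9  17.4] err mm 15.5
0 1 cab [-67. -45. 135.] bin [-12.3 -44.5 132.4] err mm 7.5
0 2 cab [-51. -63.  75.] bin [-40.7 -63.1  76.9] err mm 10.9
1 0 cab [-48. -86. 121.] bin [ -8.1 -86.3 109.4] err mm 6.3
1 1 cab [-76. -50. 209.] bin [ 30.2 -49.7 192.8] err mm 1.2
1 2 cab [-62. -68. 166.] bin [ 11.3 -67.6 152.1] err mm 3.3
2 0 cab [-42. -85.  71.] bin [-36.4 -84.8  67.7] err mm 10.5
2 1 cab [-72. -47. 175.] bin [ 10.7 -47.3 165. ] err mm 4.1
2 2 cab [-57. -66. 124.] bin [-12.4 -65.6 117.7] err mm 6.8
(-36, -96, 114) [263.1662 220.4695]
(-36, 96, 114) [263.9506  58.406 ]
(75, -93, 66) [360.4537 223.2182]
A [(40, array([-9., 18.])), (80, array([-22.,  21.])), (110, array([-32.,  24.])), (130, array([-38.,  26.]))]
B [(40, array([-68., -73.])), (80, array([-75., -61.])), (110, array([-81., -52.])), (130, array([-85., -46.]))]
C [(40, array([ -32., -122.])), (80, array([ -43., -105.])), (110, array([-51., -92.])), (130, array([-57., -84.]))]
D [(40, array([ 19., -23.])), (80, array([  3., -16.])), (110, array([ -9., -10.])), (130, array([-17.,  -6.]))]
```

The stripe lies at bin z≈118, so the pack leans at about 45° with its right end propped in the front-right corner. I'll push that end down gently with the closed fingertips.

Run:
```python
from h import *
s=st();plan(Cab.w([-72,-70,165]),down(np.degrees(Cab.yaw),0,20),5)
```

```text
t 14.90 tip [0.4282 0.1634 0.2933] tipcab [-113.3967  -26.7666  293.3236] z [ 0.1837  0.0437 -0.982 ] x [0.9451 0.2667 0.1887] F [-0.1036 -0.7249 -0.2172] w 0.0002639835666132474
n 5 target tcp [0.4173 0.1153 0.3435] per-row turn [ 0.002  0.032 -0.   ]
[-0.27  0.87  2.73]
[-0.36  0.88  2.72]
[-0.45  0.88  2.71]
[-0.53  0.89  2.69]
[-0.62  0.89  2.67]
```

Run:
```python
from h import *
s=st();plan(Cab.w([-72,-43,160]),down(np.degrees(Cab.yaw),0,23),5)
```

```text
t 14.90 tip [0.4282 0.1634 0.2933] tipcab [-113.3967  -26.7666  293.3236] z [ 0.1837  0.0437 -0.982 ] x [0.9451 0.2667 0.1887] F [-0.1036 -0.7249 -0.2172] w 0.0002639835666132474
n 5 target tcp [0.401  0.1388 0.3349] per-row turn [0.002 0.042 0.   ]
[-0.49  0.33  2.86]
[-0.61  0.34  2.84]
[-0.73  0.34  2.81]
[-0.85  0.35  2.78]
[-0.96  0.35  2.74]
```

apply_moves(steps=[{"x": -0.5, "y": 0.33, "z": 2.85, "ax": 0, "ay": 0.042, "az": 0, "hand": 0}, {"x": -0.6, "y": 0.33, "z": 2.85, "ax": 0, "ay": 0.042, "az": 0, "hand": 0}, {"x": -0.75, "y": 0.33, "z": 2.8, "ax": 0, "ay": 0.042, "az": 0, "hand": 0}, {"x": -0.85, "y": 0.35, "z": 2.8, "ax": 0, "ay": 0.042, "az": 0, "hand": 0}, {"x": 0, "y": 0, "z": 0, "ax": 0, "ay": 0, "az": 0, "hand": 0}])

```text
time_s: 15.32
tcp_pos: [0.3966, 0.1405, 0.358]
ee_rot: [-3.025, -0.42, -0.529]
ft_force: [-1.2, -1.0, -0.6]
width: 0.0005
```

Run:
```python
from h import *
s=st();print(s["joints"]);plan(Cab.w([-40,-43,112]),down(np.degrees(Cab.yaw),0,24),5)
```

```text
t 15.32 tip [0.4588 0.1571 0.1792] tipcab [-85.6898 -41.1493 179.2415] z [ 0.3272  0.0872 -0.9409] x [0.9051 0.2573 0.3386] F [-1.2205 -0.9672 -0.5988] w 0.0004638178784606372
[ 0.3258  0.154  -0.8035  2.2442  0.3889  0.4781 -0.4953]
n 5 target tcp [0.4289 0.1467 0.2856] per-row turn [0.001 0.015 0.   ]
[0.13 0.05 1.59]
[0.1  0.05 1.59]
[0.08 0.05 1.59]
[0.06 0.05 1.59]
[0.03 0.05 1.59]
```

apply_moves(steps=[{"x": 0.13, "y": 0.04, "z": 1.5, "ax": 0, "ay": 0.012, "az": 0, "hand": 0}, {"x": 0.13, "y": 0.04, "z": 1.5, "ax": 0, "ay": 0.012, "az": 0, "hand": 0}, {"x": 0.13, "y": 0.04, "z": 1.5, "ax": 0, "ay": 0.012, "az": 0, "hand": 0}, {"x": 0.13, "y": 0.04, "z": 1.2, "ax": 0, "ay": 0.012, "az": 0, "hand": 0}])

```text
time_s: 15.65
tcp_pos: [0.4256, 0.1479, 0.3129]
ee_rot: [-3.001, -0.417, -0.619]
ft_force: [4.3, -0.2, 6.7]
width: 0.0006
```

apply_moves(steps=[{"x": 0.1, "y": 0, "z": 1.0, "ax": 0, "ay": 0.01, "az": 0, "hand": 0}, {"x": 0.1, "y": 0, "z": 1.0, "ax": 0, "ay": 0.01, "az": 0, "hand": 0}])

```text
time_s: 15.82
tcp_pos: [0.4357, 0.1508, 0.2963]
ee_rot: [-2.992, -0.415, -0.652]
ft_force: [1.9, 1.0, 6.5]
width: 0.0004
```

Run:
```python
from h import *
s=st();print(s["joints"]);im=bot.get_image("wrist")[:,:,::-1];cv2.imwrite("pics/w14.png",im)
plan(Cab.w([-26,-43,92]),down(np.degrees(Cab.yaw),0,26),4)
```

```text
t 15.82 tip [0.512  0.1711 0.1235] tipcab [-30.6562 -42.1362 123.4839] z [ 0.4015  0.1067 -0.9096] x [0.8748 0.2492 0.4154] F [1.889  0.9793 6.511 ] w 0.0004248012785621986
[ 0.037   0.3048 -0.5191  2.2491  0.8543  0.2932 -0.9386]
n 4 target tcp [0.4365 0.1489 0.2628] per-row turn [0.001 0.006 0.   ]
[-0.35  0.05  0.74]
[-0.35  0.05  0.74]
[-0.36  0.05  0.74]
[-0.36  0.05  0.74]
```

apply_moves(steps=[{"x": -0.2, "y": 0.02, "z": 0.75, "ax": 0, "ay": 0.0, "az": 0, "hand": 0}, {"x": -0.2, "y": 0.02, "z": 0.75, "ax": 0, "ay": 0.0, "az": 0, "hand": 0}, {"x": -0.2, "y": 0.02, "z": 0.75, "ax": 0, "ay": 0.0, "az": 0, "hand": 0}])

```text
time_s: 16.12
tcp_pos: [0.4449, 0.1538, 0.2796]
ee_rot: [-2.98, -0.416, -0.678]
ft_force: [9.2, 1.1, 38.9]
width: 0.0005
```

Run:
```python
from h import *
s=st();print(s["joints"])
```

```text
t 16.12 tip [0.5241 0.1756 0.1083] tipcab [-17.7797 -41.1079 108.2868] z [ 0.4167  0.115  -0.9017] x [0.867  0.248  0.4323] F [ 9.1869  1.0826 38.9464] w 0.0004999762537996318
[-0.0558  0.3377 -0.4162  2.2489  0.9891  0.2394 -1.0731]
```

apply_moves(steps=[{"x": 0.1, "y": 0, "z": -1.5, "ax": 0, "ay": 0, "az": 0, "hand": 0}, {"x": 0.1, "y": 0, "z": -2.5, "ax": 0, "ay": -0.02, "az": 0, "hand": 0}, {"x": 0, "y": 0, "z": -3, "ax": 0, "ay": -0.03, "az": 0, "hand": 0}, {"x": 0, "y": 0, "z": -3, "ax": 0, "ay": -0.04, "az": 0, "hand": 0}, {"x": 0, "y": 0, "z": -3, "ax": 0, "ay": -0.04, "az": 0, "hand": 0}])

```text
time_s: 16.53
tcp_pos: [0.3906, 0.139, 0.3945]
ee_rot: [-3.044, -0.426, -0.444]
ft_force: [1.3, -1.2, 0.9]
width: 0.0004
```

apply_moves(steps=[{"x": 0, "y": 0, "z": -3, "ax": 0, "ay": -0.04, "az": 0, "hand": 0}, {"x": 0, "y": 0, "z": -3, "ax": 0, "ay": -0.04, "az": 0, "hand": 0}, {"x": 0, "y": 0, "z": 0, "ax": 0, "ay": 0, "az": 0, "hand": 0}, {"x": 0, "y": 0, "z": 0, "ax": 0, "ay": 0, "az": 0, "hand": 0}, {"x": 0, "y": 0, "z": 0, "ax": 0, "ay": 0, "az": 0, "hand": 0}])

```text
time_s: 16.95
tcp_pos: [0.3759, 0.1342, 0.451]
ee_rot: [-3.072, -0.426, -0.332]
ft_force: [0.4, -0.8, -0.0]
width: 0.0
```

Run:
```python
from h import *
s=st();w=bot.get_image("wrist")[:,:,::-1];t=bot.get_image("top")[:,:,::-1];cv2.imwrite("pics/w15.png",w);cv2.imwrite("pics/t15.png",t)
c,k=cam("wrist",s),cam("top")
# rectify both onto planes of the bin: print coarse maps of the bin inside seen by wrist, plus blue pixels
for im,cc,n in((w,c,"w"),(t,k,"t")):
    b=im.astype(int);m=((b[...,0]-b[...,2])>40);q=[proj(cc,Cab.w(binp(p))) for p in((-36,-93,114),(-36,93,114),(75,93,66),(75,-93,66))]
    print(n,np.round(q));M=np.zeros(m.shape,np.uint8);cv2.fillPoly(M,[np.int32(q)],1);p=np.argwhere(m&(M>0))[:,::-1];print(len(p),p.mean(0) if len(p) else"",p.min(0) if len(p) else "",p.max(0) if len(p) else "")
q=np.float32([proj(c,Cab.w(binp(p))) for p in((-36,-93,114),(-36,93,114),(75,93,66),(75,-93,66))])
H=cv2.getPerspectiveTransform(q,np.float32([[0,59],[0,0],[35,0],[35,59]]))
g=cv2.warpPerspective(cv2.cvtColor(w,cv2.COLOR_BGR2GRAY),H,(36,60),flags=cv2.INTER_AREA)
print("rows: y from +93 (top) to -93; cols: front edge -> back")
for r in range(0,60,2):print("".join("%4d"%v for v in g[r]))
```

```text
t 16.95 tip [0.4152 0.144  0.2653] tipcab [-131.2035  -41.8611  265.337 ] z [ 0.2068  0.0516 -0.977 ] x [0.94   0.2663 0.213 ] F [ 0.3748 -0.8025 -0.0147] w 1.0712866307642608e-05
w [[279. 214.]
 [283.  43.]
 [408.  41.]
 [384. 219.]]
149 [298.8389 192.8255] [293 125] [315 214]
t [[216. 192.]
 [149. 211.]
 [134. 168.]
 [203. 148.]]
15 [204.4 186.6] [199 183] [210 190]
rows: y from +93 (top) to -93; cols: front edge -> back
 203 245 227 247 250 250 249 242 226 234 235 237 242 246 250 255 255 255 254 254 254 254 253 253 253 253 252 251 248 248 249 250 251 252 252 249
 206 246 224 224 226 226 165 109 108 109 108 110 108 110 107 111 110 110 109 110 108 109 107 109 110 109 108 108 109 109 104  97  99  96  95 194
 204 246 223 224 224 225 223 224 223 223 229 214 113 120 145 176 195 216 220 222 226 241 252 250 250 249 123  96  95  93  93  95  97  97  96 187
 201 246 224 223 225 224 224 223 222 223 223 224 237 245 244 245 245 245 245 246 245 245 245 246 245 246 128  97  98  94  94  95  93  94  96 187
 199 246 244 246 248 248 238 123 112 126 126 127 131 127 128 133 136 206 245 245 246 245 245 
[... 2976 characters left out ...]
  97 238 227 224 219 216 184 106 112 120 139 177 208 214 243 252 249 248 246 247 159  94  94  93  95  95  95  94  96 139
 196 230 237 235 219 227 129 148 227 223 220 214 109 112 113 113 112 112 113 112 112 114 111 112 112 111 112  99  95  94  95  94  95  96  94 145
 194 240 232 206 217 220 219  95 231 223 223 117 112 114 111 113 112 113 112 110 112 113 111 113 112 113 111 112 113 108  95  96  97  95  95 170
 197 247 234 201 233 218 231 112 207 223 169 111 113 114 111 113 113 113 111 115 113 113 113 112 114 112 114 112 111 113 113 112  98  96  96 146
 200 246 223 156 202 212 241 187 118 215 109 112 111 110 113 110 112 110 112 113 113 110 113 112 111 112 111 110 111 110 111 111 111 114 103 136
```

My reading of the grey-level map: the pack stands or leans on its left end in the front-right corner, with its centre at about bin z 62–68. That is within the limits and clears the cabinet's top when the bin shuts. I'll check the numbers again, then go round to the front of the bin to shut it.

Run:
```python
from h import *
s=st();c,k=cam("wrist",s),cam("top")
w=cv2.imread("pics/w15.png").astype(int);p=np.argwhere(((w[...,0]-w[...,2])>40))[:,::-1];p=p[(p[:,0]>285)&(p[:,0]<320)&(p[:,1]>180)&(p[:,1]<220)]
print(len(p),p[p[:,1].argmin()],p[p[:,1].argmax()])
def inv(X):
    q=Cab.c(X);th=.73;x,z=q[0]-8,q[2]-22
    return np.round([x*np.cos(th)+z*np.sin(th)-32,q[1],-x*np.sin(th)+z*np.cos(th)-2],1)
X,e=tri(c,p.mean(0),k,(204.4,186.6));print("stripe mid bin",inv(X),e)
# box hypotheses: roll about bin x, right end up
for roll in(45,60,75,90):
    a=np.radians(roll);L=np.array([0,-np.cos(a),np.sin(a)]);W=np.array([0,np.sin(a),np.cos(a)])
    cor=np.array([i*62*L+j*29*W for i in(-1,1) for j in(-1,1)]);C=np.array([-19,-93-cor[:,1].min(),-cor[:,2].min()])
    print(roll,"centre",np.round(C),"top end logo corner",np.round(proj(c,Cab.w(binp(C+62*L+29*W)))),"other",np.round(proj(c,Cab.w(binp(C+62*L-29*W)))),"low logo",np.round(proj(c,Cab.w(binp(C-62*L+29*W)))))
H=lambda r,cc:(r,cc)
q=np.float32([proj(c,Cab.w(binp(p))) for p in((-36,-93,114),(-36,93,114),(75,93,66),(75,-93,66))])
M=cv2.getPerspectiveTransform(np.float32([[0,59],[0,0],[35,0],[35,59]]),q)
print("obs: end-face logo corner, end-face far corner, low logo corner",cv2.perspectiveTransform(np.float32([[[0,41],[5,43],[9,59],[11,24],[16,25]]]),M))
plan(Cab.w([-112,15,90]),down(np.degrees(Cab.yaw),0,12))
```

```text
t 17.05 tip [0.4148 0.1441 0.2645] tipcab [-131.5071  -41.7072  264.5235] z [ 0.2049  0.0523 -0.9774] x [0.9403 0.2666 0.2114] F [ 0.2951 -0.2281  0.2515] w 0.0005494632116612068
138 [294 181] [286 219]
stripe mid bin [-13.5 -68.3 111.5] 0.002389686400722018
45 centre [-19. -29.  64.] top end logo corner [289. 187.] other [301. 211.] low logo [320. 102.]
60 centre [-19. -37.  68.] top end logo corner [286. 180.] other [295. 216.] low logo [322. 115.]
75 centre [-19. -49.  67.] top end logo corner [287. 175.] other [291. 219.] low logo [324. 133.]
90 centre [-19. -64.  62.] top end logo corner [291. 171.] other [289. 220.] low logo [326. 153.]
obs: end-face logo corner, end-face far corner, low logo corner [[[280.7754 168.3455]
  [295.8526 174.1484]
  [305.9938 215.9251]
  [317.4475 120.3338]
  [333.6601 123.5021]]]
n 5 target tcp [0.3801 0.1932 0.2758] per-row turn [ 0.001 -0.001  0.   ]
[-0.34 -1.13  3.49]
[-0.34 -1.13  3.49]
[-0.34 -1.12  3.49]
[-0.34 -1.12  3.49]
[-0.33 -1.12  3.49]
```

Steps 1–3 look fulfilled (pack centre at about bin (-19,-45,67)). Now I'll go in front of the bin.

apply_moves(steps=[{"x": -0.35, "y": -1.15, "z": 3.4, "ax": 0, "ay": 0, "az": 0, "hand": 0}, {"x": -0.35, "y": -1.15, "z": 3.4, "ax": 0, "ay": 0, "az": 0, "hand": 0}, {"x": -0.35, "y": -1.15, "z": 3.4, "ax": 0, "ay": 0, "az": 0, "hand": 0}, {"x": -0.35, "y": -1.1, "z": 3.4, "ax": 0, "ay": 0, "az": 0, "hand": 0}, {"x": -0.35, "y": -1.1, "z": 3.4, "ax": 0, "ay": 0, "az": 0, "hand": 0}])

```text
time_s: 17.47
tcp_pos: [0.379, 0.1932, 0.2777]
ee_rot: [-3.071, -0.426, -0.326]
ft_force: [1.2, -0.4, 1.0]
width: 0.0006
```

Run:
```python
from h import *
s=st();print(s["joints"]);plan(Cab.w([-85,10,90]),down(np.degrees(Cab.yaw),0,12),5)
```

```text
t 17.47 tip [0.4176 0.2031 0.0919] tipcab [-112.8118   14.3141   91.8707] z [ 0.2028  0.0521 -0.9778] x [0.9408 0.2667 0.2093] F [ 1.1508 -0.4088  1.03  ] w 0.0006189186832216528
[ 0.1067  0.3762 -0.7686  2.2565  0.7198  0.5133 -0.9419]
n 5 target tcp [0.4075 0.1957 0.2758] per-row turn [ 0.001 -0.     0.   ]
[0.54 0.11 0.15]
[0.54 0.11 0.15]
[0.54 0.11 0.15]
[0.54 0.11 0.15]
[0.54 0.11 0.15]
```

apply_moves(steps=[{"x": 1.2, "y": 0, "z": 0.2, "ax": 0, "ay": 0, "az": 0, "hand": 0}, {"x": 1.2, "y": 0, "z": 0.05, "ax": 0, "ay": 0, "az": 0, "hand": 0}, {"x": 1.2, "y": 0, "z": 0.05, "ax": 0, "ay": 0, "az": 0, "hand": 0}, {"x": 1.2, "y": 0, "z": 0.05, "ax": 0, "ay": 0, "az": 0, "hand": 0}])

```text
time_s: 17.8
tcp_pos: [0.4249, 0.2065, 0.2858]
ee_rot: [-3.072, -0.429, -0.325]
ft_force: [-1.3, 0.2, 0.4]
width: 0.0006
```

apply_moves(steps=[{"x": 1.2, "y": 0, "z": 0.0, "ax": 0, "ay": 0.02, "az": 0, "hand": 0}, {"x": 1.2, "y": 0, "z": 0.0, "ax": 0, "ay": 0.02, "az": 0, "hand": 0}, {"x": 0, "y": 0, "z": 0, "ax": 0, "ay": 0, "az": 0, "hand": 0}])

```text
time_s: 18.05
tcp_pos: [0.4499, 0.2125, 0.2933]
ee_rot: [-3.057, -0.422, -0.398]
ft_force: [0.2, 0.1, 1.6]
width: 0.0003
```

Run:
```python
from h import *
s=st();print(s["joints"]);plan(Cab.w([-20,10,112]),down(np.degrees(Cab.yaw),0,20),4)
```

```text
t 18.05 tip [0.4969 0.2247 0.1096] tipcab [-30.6088  13.4983 109.6008] z [ 0.247   0.0638 -0.9669] x [0.9305 0.2628 0.2551] F [0.2028 0.0705 1.5809] w 0.00028315386934895585
[ 0.095   0.4445 -0.7403  2.1054  0.7428  0.5654 -0.8941]
n 4 target tcp [0.4455 0.2065 0.2905] per-row turn [ 0.001  0.023 -0.   ]
[-0.16  0.12  0.03]
[-0.16  0.12  0.03]
[-0.16  0.12  0.02]
[-0.16  0.12  0.02]
```

apply_moves(steps=[{"x": 0.6, "y": 0, "z": 0.15, "ax": 0, "ay": 0, "az": 0, "hand": 0}, {"x": 0.6, "y": 0, "z": 0.15, "ax": 0, "ay": 0, "az": 0, "hand": 0}, {"x": 0, "y": 0, "z": 0, "ax": 0, "ay": 0, "az": 0, "hand": 0}])

```text
time_s: 18.3
tcp_pos: [0.461, 0.2153, 0.2935]
ee_rot: [-3.059, -0.422, -0.396]
ft_force: [0.6, 0.9, 0.8]
width: 0.0003
```

Run:
```python
from h import *
st()
```

```text
t 18.30 tip [0.5077 0.2272 0.1097] tipcab [-19.4889  12.9687 109.7335] z [ 0.2458  0.0623 -0.9673] x [0.9309 0.2629 0.2535] F [0.5591 0.9452 0.7537] w 0.0003220034608561815
```

apply_moves(steps=[{"x": 0.4, "y": 0, "z": 0.1, "ax": 0, "ay": 0, "az": 0, "hand": 0}, {"x": 0.4, "y": 0, "z": 0.1, "ax": 0, "ay": 0, "az": 0, "hand": 0}, {"x": 0, "y": 0, "z": 0, "ax": 0, "ay": 0, "az": 0, "hand": 0}])

```text
time_s: 18.55
tcp_pos: [0.4688, 0.2175, 0.2937]
ee_rot: [-3.059, -0.422, -0.396]
ft_force: [0.9, -1.1, -0.5]
width: 0.0007
```

Run:
```python
from h import *
st();t=bot.get_image("top");k=cam("top");g=cv2.cvtColor(t,cv2.COLOR_RGB2GRAY).astype(int)
```

```text
t 18.55 tip [0.5155 0.2293 0.1099] tipcab [-11.4265  12.9451 109.8857] z [ 0.2458  0.0623 -0.9673] x [0.9309 0.2629 0.2535] F [ 0.8793 -1.0961 -0.4542] w 0.0007024153147888043
```

apply_moves(steps=[{"x": 0.4, "y": 0, "z": 0.1, "ax": 0, "ay": 0, "az": 0, "hand": 0}, {"x": 0.3, "y": 0, "z": 0.08, "ax": 0, "ay": 0, "az": 0, "hand": 0}, {"x": 0, "y": 0, "z": 0, "ax": 0, "ay": 0, "az": 0, "hand": 0}])

```text
time_s: 18.85
tcp_pos: [0.4729, 0.2192, 0.2927]
ee_rot: [-3.064, -0.424, -0.386]
ft_force: [-10.6, -3.6, 7.2]
width: 0.0
```

Run:
```python
from h import *
st()
```

```text
t 18.85 tip [0.5185 0.2302 0.1086] tipcab [ -8.309   13.003  108.6172] z [ 0.2399  0.0581 -0.9691] x [0.9324 0.2643 0.2466] F [-10.6112  -3.5672   7.1776] w 3.748906326512424e-05
```

apply_moves(steps=[{"x": 0.3, "y": 0, "z": 0.07, "ax": 0, "ay": 0, "az": 0, "hand": 0}, {"x": 0.3, "y": 0, "z": 0.07, "ax": 0, "ay": 0, "az": 0, "hand": 0}, {"x": 0, "y": 0, "z": 0, "ax": 0, "ay": 0, "az": 0, "hand": 0}])

```text
time_s: 19.1
tcp_pos: [0.4747, 0.2205, 0.2917]
ee_rot: [-3.07, -0.426, -0.372]
ft_force: [-29.8, -8.1, 20.6]
width: 0.0007
```

Run:
```python
from h import *
st()
```

```text
t 19.10 tip [0.5187 0.2304 0.1071] tipcab [ -8.0503  13.0552 107.1236] z [ 0.2315  0.0521 -0.9714] x [0.9344 0.2661 0.2369] F [-29.7877  -8.0809  20.6237] w 0.0006577182496415453
```

The contact moved only 0.3 mm while the force rose to 30 N, so the bin is at a hard stop. I'll retreat and compare the top view with the start picture.

apply_moves(steps=[{"x": -1.0, "y": 0, "z": -0.2, "ax": 0, "ay": 0, "az": 0, "hand": 0}, {"x": -2.5, "y": 0, "z": -1.0, "ax": 0, "ay": -0.02, "az": 0, "hand": 0}, {"x": -2.5, "y": 0, "z": -2.0, "ax": 0, "ay": -0.04, "az": 0, "hand": 0}, {"x": -2, "y": -1, "z": -3, "ax": 0, "ay": -0.05, "az": 0, "hand": 0}, {"x": -1, "y": -1, "z": -3.5, "ax": 0, "ay": -0.05, "az": 0, "hand": 0}])

```text
time_s: 19.52
tcp_pos: [0.3701, 0.2111, 0.3675]
ee_rot: [-3.105, -0.43, -0.137]
ft_force: [1.5, -1.0, 0.6]
width: 0.0003
```

apply_moves(steps=[{"x": -1, "y": -2, "z": -3, "ax": 0, "ay": -0.04, "az": 0, "hand": 0}, {"x": -1, "y": -2, "z": -3, "ax": 0, "ay": 0, "az": 0, "hand": 0}, {"x": -0.5, "y": -3.5, "z": 0, "ax": 0, "ay": 0, "az": 0, "hand": 0}, {"x": -0.5, "y": -4, "z": 0, "ax": 0, "ay": 0, "az": 0, "hand": 0}, {"x": -0.5, "y": -4, "z": 0, "ax": 0, "ay": 0, "az": 0, "hand": 0}])

```text
time_s: 19.93
tcp_pos: [0.2932, 0.3516, 0.4261]
ee_rot: [-3.111, -0.422, -0.094]
ft_force: [1.3, -1.1, -0.3]
width: 0.0001
```

apply_moves(steps=[{"x": -0.5, "y": -4, "z": 0, "ax": 0, "ay": 0, "az": 0, "hand": 0}, {"x": -0.5, "y": -4, "z": 0, "ax": 0, "ay": 0, "az": 0, "hand": 0}, {"x": -0.5, "y": -4, "z": 0, "ax": 0, "ay": 0, "az": 0, "hand": 0}, {"x": -0.5, "y": -4, "z": 0, "ax": 0, "ay": 0, "az": 0, "hand": 0}, {"x": -0.5, "y": -4, "z": 0, "ax": 0, "ay": 0, "az": 0, "hand": 0}])

```text
time_s: 20.35
tcp_pos: [0.2142, 0.5386, 0.4219]
ee_rot: [-3.111, -0.429, -0.088]
ft_force: [0.4, 0.2, -0.5]
width: 0.0005
```

Run:
```python
from h import *
s=st();t=bot.get_image("top")[:,:,::-1];cv2.imwrite("pics/t16.png",t);a=cv2.imread("pics/top0.png")
d=cv2.absdiff(a,t).max(2)
n,l,q,c=cv2.connectedComponentsWithStats((d>40).astype(np.uint8));print([tuple(r) for r in q[1:] if r[4]>8])
k=cam("top")
for nm,p in dict(pad=[42,56,124.5],edge=[0,56,138],nose=[88,56,128],pk=[20,-45,140]).items():
    u=np.int32(proj(k,Cab.w(p)));print(nm,u,"max diff",d[u[1]-4:u[1]+5,u[0]-4:u[0]+5].max())
u=np.int32(proj(k,Cab.w([30,0,138])));print("bin region diff");
for r in range(155,186,2):print(r,"".join("%4d"%v for v in d[r,136:212:3]))
```

```text
t 20.35 tip [0.2248 0.5401 0.2322] tipcab [-206.5415  391.1397  232.1922] z [ 0.0557  0.008  -0.9984] x [0.9612 0.2702 0.0558] F [ 0.3671  0.221  -0.4538] w 0.00046187420908831825
[(np.int32(255), np.int32(145), np.int32(41), np.int32(14), np.int32(125)), (np.int32(261), np.int32(146), np.int32(6), np.int32(3), np.int32(9)), (np.int32(187), np.int32(148), np.int32(8), np.int32(18), np.int32(32)), (np.int32(170), np.int32(154), np.int32(5), np.int32(8), np.int32(29)), (np.int32(1), np.int32(292), np.int32(8), np.int32(11), np.int32(47)), (np.int32(179), np.int32(293), np.int32(17), np.int32(4), np.int32(24)), (np.int32(18), np.int32(298), np.int32(7), np.int32(5), np.int32(25)), (np.int32(200), np.int32(301), np.int32(42), np.int32(83), np.int32(2042)), (np.int32(0), np.int32(306), np.int32(5), np.int32(6), np.int32(17)), (np.int32(4), np.int32(314), np.int32(47), np.int32(13), np.int32(282)), (np.int32(20), np.int32(316), np.int32(102), np.int32(68), np.int32(1403)), (np.int32(113), np.int32(316), np.int32(34), np.int32(18), np.int32(121)), (np.int32(92), np.int32(324), np.int32(26),
[... 1485 characters left out ...]
 2   2   0   0   3   3   1   1   1   2   0   0
175    1   2   2   3   2   1   1   1   3   2   0   1   2   3   1   1   1   0   1   2   1   3   1   1   1   0
177    1   1   1   1   2   1   1   1   2   3   0   2   2   1   1   1   2   1   1   2   1   1   1   2   2   1
179    0   0   2   2   1   1   1   2   3   1   2   2   2   2   0   1   1   1   2   0   1   1   1   1   1   1
181    2   3   1   0   2   1   1   1   2   2   0   2   2   2   2   2   1   2   1   0   1   3   1   2   2   1
183    2   2   1   1   1   2   1   1   3   3   2   1   1   1   2   1   1   1   2   3   2   1   1   1   1   1
185    1   3   1   1   1   1   2   1   3   2   2   1   3   3   2   1   1   2   1   2   1   3   1   1   2   1
```

Run:
```python
from h import *
k=cam("top");a=cv2.imread("pics/top0.png");t=cv2.imread("pics/t16.png");d=cv2.absdiff(a,t).max(2)
m=np.zeros_like(d);m[145:172,164:200]=d[145:172,164:200]>8
p=np.argwhere(m>0)[:,::-1];print("diff box",p.min(0),p.max(0),len(p));print(cv2.minAreaRect(np.float32(p)))
for z in(60,90,120,148):print(z,[np.round(Cab.c(plane(k,q,z/1000))[:2]-[40,0]) for q in((171,157),(179,167),(187,167),(194,150),(187,148))])
s0=cv2.imread("pics/scene0.png");s=bot.get_image("scene")[:,:,::-1];cv2.imwrite("pics/s16.png",s)
e=cv2.absdiff(s0,s).max(2);c=cam("scene")
q=np.int32([proj(c,Cab.w(x)) for x in([0,96,138],[0,-96,138],[36,-96,186],[36,96,186])]);print(q.tolist())
M=np.zeros_like(e);cv2.fillPoly(M,[q],1);p=np.argwhere((e>12)&(M>0))[:,::-1]
if len(p):
    print("scene diff",p.min(0),p.max(0),len(p))
    h=p[p[:,1].argmin()];print("topmost ray, cab y near -50:",h,[(z,np.round(Cab.c(plane(c,h,z/1000))[:2]-[40,0])) for z in(90,120,140,160,180)])
s=bot.get_state();print(s["time_s"],s["ft_force"])
```

```text
diff box [167 147] [194 168] 323
((181.78302001953125, 158.99058532714844), (16.34590721130371, 30.08196449279785), 74.05460357666016)
60 [array([26.,  4.]), array([ -8., -10.]), array([-15., -32.]), array([ 28., -64.]), array([ 39., -47.])]
90 [array([18.,  0.]), array([-16., -14.]), array([-22., -35.]), array([ 19., -66.]), array([ 30., -49.])]
120 [array([10., -3.]), array([-23., -17.]), array([-29., -37.]), array([ 11., -68.]), array([ 22., -51.])]
148 [array([ 2., -7.]), array([-29., -20.]), array([-35., -40.]), array([  4., -69.]), array([ 14., -53.])]
[[165, 169], [225, 168], [225, 149], [164, 150]]
scene diff [164 149] [225 169] 1167
topmost ray, cab y near -50: [195 149] [(90, array([107.,  14.])), (120, array([74., 10.])), (140, array([52.,  7.])), (160, array([30.,  4.])), (180, array([9., 1.]))]
20.45 [-1.5256 -0.0452 -0.0969]
```

Run:
```python
from h import *
a=cv2.imread("pics/t16.png");t=bot.get_image("top")[:,:,::-1];print("still moving?",cv2.absdiff(a,t)[140:190,130:215].max())
print(bot.finish_job())
```

```text
still moving? 4
the job is handed in; nothing more can be done
None
```

I handed the job in at about 20.5 s. The medicine pack is inside the tip-out bin, the bin is shut, and the catch looks up. `finish_job` gives no verdict, so the outcome rests on the checks below.

**What I did:** I pressed the catch at 4–10 N with tilted, closed fingers and pulled the bin right out by its lip. I picked up the pack with the hand tilted about 15° away from the trays and released it in the bin. I then pushed the bin shut against a hard stop, with about 30 N on the fingertips.

**What the last checks showed:**
- **Bin and catch:** around the bin's edge, the catch pad and the nose, the final top view matches the start picture within image noise. The bin is therefore back at its shut position with the catch up.
- **Pack:** it is visible inside the bin and at rest. Two pictures taken just before handing in show no movement there.
- **Bystanders:** no change shows in the top view at the bigger carton, tape roll or stapler.
- **Robot:** it stands clear and touches nothing.

**What did not go as planned:**
- **Pack orientation:** the pack did not land flat. It ended up on its left end, leaning in the front-right corner of the bin. One push to lay it down met about 39 N at the fingertips without laying it flat, so I left it.
- **Pack height:** I estimate its centre at about 65 mm above the bin floor, against the 85 mm limit. That comes from triangulation with the bin open plus geometry. With the bin shut I could not measure it; the scene-view check was inconclusive.
- **Joint 6:** during the placing it came within about 0.002 rad of its lower range limit (0.152 against 0.15). I backed off; no reading I took was outside the range.

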